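# Sort the capped specimen pots and close the transport box

## Task

Put the specimen pots away: stand the blue-, yellow- and green-capped pots upright in the recess of the foam dish of their own colour, and stand the red-capped pot upright inside the red-banded transport box. Then close the box with its red lid, long side along long side, so that it sits flat and fully down on the rim. Leave the rack of purple-capped tubes where it stands.

Things in the scene. Friction and masses are not known exactly. Their poses are not given: they have to be found in the camera images.
- pot_blue_c (a point): Specimen pot with a blue screw cap, standing upright and loose: 56 mm tall, cream body 42 mm across with a white label, blue cap 46 mm across forming the top 18 mm. About 80 g. The point is its centre, 28 mm above its underside; z points up along the pot. It is best gripped by the cap (18 mm above this point).
- pot_yellow_c (a point): Specimen pot with a yellow screw cap, standing upright and loose: 56 mm tall, cream body 42 mm across with a white label, yellow cap 46 mm across forming the top 18 mm. About 80 g. The point is its centre, 28 mm above its underside; z points up along the pot. It is best gripped by the cap (18 mm above this point).
- pot_green_c (a point): Specimen pot with a green screw cap, standing upright and loose: 56 mm tall, cream body 42 mm across with a white label, green cap 46 mm across forming the top 18 mm. About 80 g. The point is its centre, 28 mm above its underside; z points up along the pot. It is best gripped by the cap (18 mm above this point).
- pot_red_c (a point): Specimen pot with a red screw cap, standing upright and loose: 56 mm tall, cream body 42 mm across with a white label, red cap 46 mm across forming the top 18 mm. About 80 g. The point is its centre, 28 mm above its underside; z points up along the pot. It is best gripped by the cap (18 mm above this point).
- dish_blue: Fixed white foam dish, 86 x 86 mm and 14 mm high, with a square recess 62 x 62 mm in its middle, whose floor is blue (and a thin blue line round the rim). The rim is 12 mm wide; the recess floor lies 5 mm above the table. Origin at the centre of the underside, on the table; z up, x and y along the sides.
- dish_yellow: Fixed white foam dish, 86 x 86 mm and 14 mm high, with a square recess 62 x 62 mm in its middle, whose floor is yellow (and a thin yellow line round the rim). The rim is 12 mm wide; the recess floor lies 5 mm above the table. Origin at the centre of the underside, on the table; z up, x and y along the sides.
- dish_green: Fixed white foam dish, 86 x 86 mm and 14 mm high, with a square recess 62 x 62 mm in its middle, whose floor is green (and a thin green line round the rim). The rim is 12 mm wide; the recess floor lies 5 mm above the table. Origin at the centre of the underside, on the table; z up, x and y along the sides.
- box: Fixed open transport box, pale grey with a red band round its outside: 120 mm (its x) x 140 mm (its y) x 74 mm high, walls 7 mm, so the opening is 106 x 126 mm; inner floor 7 mm above the table. Origin at the centre of the underside, on the table; z up. It stands turned by up to about 17 degrees.
- lid_grip (a point): The box's loose lid, lying right way up: red plate 124 mm (its x) x 144 mm (its y) x 8 mm; under it a white plug 90 x 110 x 8 mm that drops into the box opening; on top a white bar handle 18 mm wide (x), 80 long (y), 22 high. 180 g. The point is the handle's centre, 11 mm above the plate's top and 27 mm above the plug's underside; z up. Seated on the box it is 93 mm above the table.
- tube_rack: Bystander to leave alone: white foam rack 100 mm (x) x 50 mm (y) x 22 mm with five upright dark-red tubes with purple caps, 82 mm tall in all. It stands loose among the pots. Origin at the centre of its underside.

How it is judged:
By the outcome, as a careful person would: the job done as asked, in the order asked, and still so for the second after the job is handed in, with the robot touching nothing.
It also fails if it takes over 125 s, if anything falls off the work surface, if the arm or the gripper's body presses on something with over 40 N, if the wrist force passes 120 N, or if a joint passes its speed limit or range.

## Robot

A 7-joint arm with a two-finger parallel gripper is mounted at the origin on the work surface. World frame = base frame: x ahead of the robot, y to its left, z up, the work surface at z = 0. Lengths are in m, angles in rad, forces in N, time in s.
With the tool pointing down it reaches from about 0.425 to 0.8 m from the base axis. Payload 8.3 kg.
Tool frame: the origin (TCP) lies between the finger pads; the fingertips stand 22 mm ahead of it and the grasp point (between the pads) lies 3 mm ahead of it (tips_ahead is the distance from the TCP to the fingertips, in m); x points along the fingers, z is the direction in which the jaws open and shut, and the axes are right-handed (so a half turn about x gives the same grasp; the last joint's range is limited). The gripper opens to 85 mm and grips with 20 to 120 N. Pads are 22 mm wide; open, the fingers measure 114 mm over their backs; the gripper's body (76 mm by 85 mm) begins 54 mm behind the grasp point. The pads swing forward as they close: fully open they stand 13 mm farther back than shut.
Start: joints at [-1.17, 0.383, 0.016, 1.37, -0.006, 1.388, -0.046], TCP at [0.28, 0.559, 0.222] pointing down, gripper open.
Joint ranges: [-2.95, 2.95], [-0.25, 2.06], [-1.52, 1.56], [0.18, 2.33], [-1.44, 4.58], [0.02, 2.06], [-3.01, 3.01]. Speed limits (rad/s): [2.39, 2.39, 3.01, 3.01, 3.14, 3.14, 3.14].

## Interface

Orientations are given as a 3x3 rotation matrix whose columns are the frame's x, y, z axes.
In Python, from station import * gives the robot as it stands. The module is installed in compiled form; this text tells all that it offers.
- The arm moves only by the shell command python3 -m crank 'ROWS'. ROWS is a JSON object of lists of equal length, an entry for each row: "translation": the shift along the tool's x, y, z in m, a list of three; "twist": the turn, a rotation vector about the tool's x, y, z in rad, a list of three; "gripper": the closure in counts, from 0 (fully open) to 255 (shut). A call has 1 to 5 rows; each row shifts and turns the commanded pose from where the row before left it, along the tool's axes as they then stand; what a row does not reach is not made up. A row lasts 1/10 s, in which the tool goes at most 50 mm and 8.59 degrees, less where a joint would pass 70% of its speed; a pose out of reach is approached as far as the arm can. A call with a gripper value outside its range is refused whole. The fingers move at their own pace and stop on an object; the grip force is fixed at half the most. Time passes only in rows, so rows that do not move let the fingers close. It gives the time, the measured TCP pose, the force and the opening at its end, in the units of the state.
- get_obs(): the state, without advancing time (a new reading comes with each control period).
- snapshot(name): name is "scene" or "side" or "wrist"; returns a dict with "pixels" (480x640x3 uint8, red, green, blue), "fx", "fy", "cx", "cy" (pixels), "k1" (the pictures are not rectified: a ray, as slopes to the right and down, at radius r is drawn at 1 + k1 r^2 times it, then the intrinsics apply), "cam_to_world" (4x4, takes a point from camera to world coordinates); the wrist camera has in their place "mount" (4x4, takes a point from camera to tool coordinates, whose origin is the TCP and whose axes are the tool frame's). Camera axes: x right, y up, looking along -z (the intrinsics and any distortion apply to the point x, -y, -z); pixel columns grow to the right and rows downward; lengths in m; the calibration is good to about 2 mm. A picture is of the moment at which its call begins: read the wrist's pose just before it. There is no depth.
- close_job(): hands the job in, once; it reports no verdict.
The state is a dict: "time_s": time; "q": joint angles; "joint_velocities": joint speeds; "joint_torque": joint torques, N m; "tool_pos": TCP position; "tcp_rot": TCP orientation; "contact_force": force on the tool from outside, world axes, zero at the start; "torque": the same for the moment, N m; "finger_gap": opening from 0.0 (shut) to 1.0 (fully open).
Only numpy, scipy, OpenCV 4.12 (cv2) and the standard library are available. Lean on these libraries where they do the work, as an engineer would, in place of code of your own. Each camera call takes 0.05 s, during which the arm holds its last target.

## Working session

There is one attempt and no reset: what is moved stays moved. The work goes in short steps, Python scripts to look and compute and a shell command to move; the robot and the scene stay as the last step left them, time stands still between calls to the robot, and variables do not carry over. Pictures are saved under pics/ and viewed, and the job is handed in when it is done.

```bash
mkdir -p pics; cat > h.py <<'E'
from station import *
import numpy as np, cv2
def save(n,s):
    cv2.imwrite(f'pics/{n}.png',cv2.cvtColor(s['pixels'],cv2.COLOR_RGB2BGR))
E
python3 - <<'E'
from h import *
np.set_printoptions(precision=4,suppress=True)
o=get_obs();print(o)
for n in ['scene','side','wrist']:
    s=snapshot(n);save(n+'0',s);print({k:v for k,v in s.items() if k!='pixels'})
    np.save(f'pics/{n}0.npy',s,allow_pickle=True)
E
```

```text
{'time_s': 0.0, 'q': array([-1.1699,  0.3843,  0.0164,  1.3712, -0.0063,  1.3882, -0.0465]), 'joint_velocities': array([-0.0007,  0.0023, -0.0002,  0.0016, -0.0009,  0.0007, -0.0003]), 'joint_torque': array([ -0.0002, -62.7603,   0.8442, -37.184 ,   0.0166,   0.0142,
        -0.    ]), 'tool_pos': array([0.2793, 0.5585, 0.2206]), 'tcp_rot': array([[-0.0009, -0.8944,  0.4473],
       [-0.0018,  0.4473,  0.8944],
       [-1.    , -0.    , -0.002 ]]), 'contact_force': array([ 0.2138, -0.3715, -0.7955]), 'torque': array([-0.0437, -0.0223,  0.0054]), 'finger_gap': 1.0011214484813298}
{'fx': 478.65664873611297, 'fy': 478.65664873611297, 'cx': 317.49696939782433, 'cy': 242.95850095870836, 'k1': -0.12594982959706516, 'cam_to_world': array([[-0.5586, -0.6027,  0.5699,  1.11  ],
       [ 0.8294, -0.4138,  0.3753,  0.3652],
       [ 0.0096,  0.6823,  0.731 ,  0.7865],
       [ 0.    ,  0.    ,  0.    ,  1.    ]])}
{'fx': 451.2177584598704, 'fy': 451.2177584598704, 'cx': 322.94280990737684, 'cy': 237.21552951774768, 'k1': 0.004191800772987821, 'cam_to_world': array([[ 0.8261,  0.3194, -0.4643,  0.063 ],
       [-0.5632,  0.4928, -0.6632, -0.6703],
       [ 0.017 ,  0.8094,  0.587 ,  0.6479],
       [ 0.    ,  0.    ,  0.    ,  1.    ]])}
{'fx': 356.9715374436904, 'fy': 356.9715374436904, 'cx': 324.54676760100386, 'cy': 240.65923114795453, 'k1': 0.0011968101057283698, 'mount': array([[ 0.    ,  0.3053, -0.9523, -0.152 ],
       [ 0.0007,  0.9523,  0.3053,  0.0786],
       [ 1.    , -0.0007, -0.0002, -0.0008],
       [ 0.    ,  0.    ,  0.    ,  1.    ]])}
```

View pics/scene0.png

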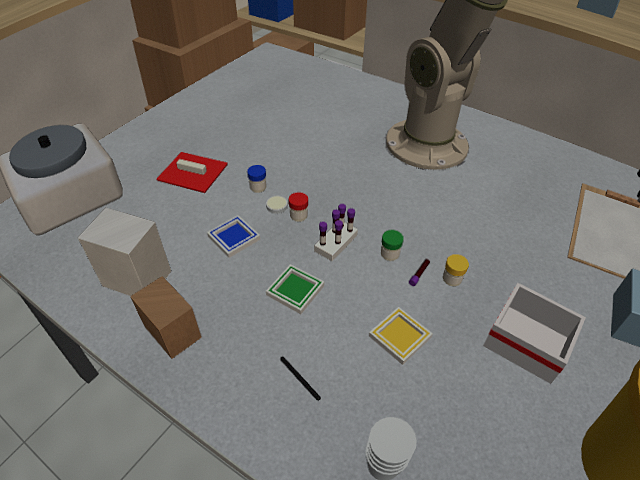

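View pics/side0.png

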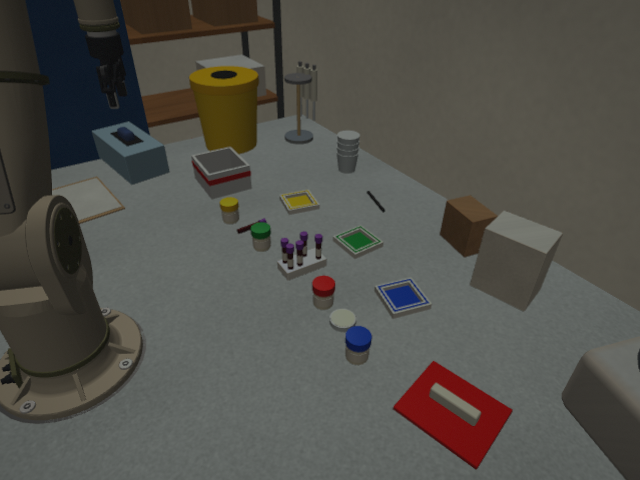

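View pics/wrist0.png

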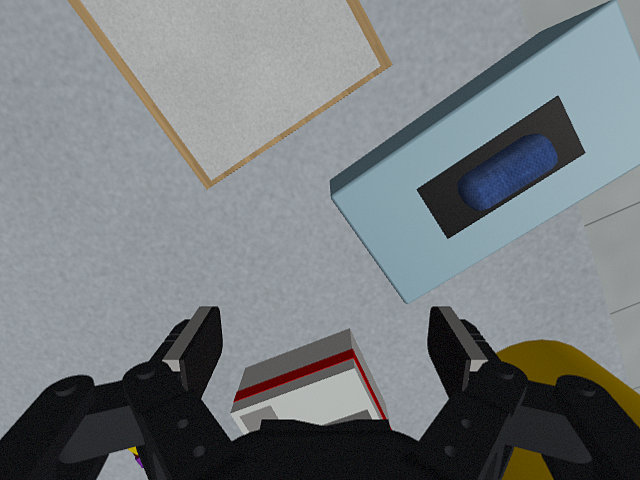

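The scene and side views both show everything. Pots: in scene, blue (257,178), red (298,206), green (392,244), yellow (456,268). The box is at (535,330) and the lid at (192,170). A loose tube lies near (420,272), and a cream disc at (277,204). Next I'll measure them.

```bash
cat >> h.py <<'E'
np.set_printoptions(precision=4,suppress=True)
def ray(s,px,obs=None):
    px=np.asarray(px,float).reshape(-1,1,2)
    K=np.array([[s['fx'],0,s['cx']],[0,s['fy'],s['cy']],[0,0,1]])
    u=cv2.undistortPoints(px,K,np.array([s['k1'],0,0,0.])).reshape(-1,2)
    d=np.c_[u[:,0],-u[:,1],-np.ones(len(u))]
    T=s.get('cam_to_world')
    if T is None:
        W=np.eye(4);W[:3,:3]=obs['tcp_rot'];W[:3,3]=obs['tool_pos'];T=W@s['mount']
    d=d@T[:3,:3].T
    return T[:3,3],d/np.linalg.norm(d,axis=1,keepdims=True)
def plane(s,px,z,obs=None):
    o,d=ray(s,px,obs);return o+d*((z-o[2])/d[:,2])[:,None]
def tri(rs):
    A=np.zeros((3,3));b=np.zeros(3)
    for o,d in rs:
        P=np.eye(3)-np.outer(d,d);A+=P;b+=P@o
    x=np.linalg.solve(A,b)
    return x,[np.linalg.norm((np.eye(3)-np.outer(d,d))@(x-o)) for o,d in rs]
HUE={'blue':(110,128),'yellow':(18,32),'green':(45,85),'red':None,'purple':(130,155)}
def mask(s,c,smin=120,vmin=50):
    h=cv2.cvtColor(s['pixels'],cv2.COLOR_RGB2HSV)
    H,S,V=cv2.split(h)
    m=((H<6)|(H>174)) if c=='red' else (H>=HUE[c][0])&(H<=HUE[c][1])
    return (m&(S>smin)&(V>vmin)).astype(np.uint8)*255
def blobs(m,amin=40):
    n,l,st,ce=cv2.connectedComponentsWithStats(m)
    return [(i,st[i],ce[i],l==i) for i in range(1,n) if st[i][4]>=amin]
E
python3 - <<'E'
from h import *
for n in ['scene','side']:
    s=np.load(f'pics/{n}0.npy',allow_pickle=True).item()
    for c in HUE:
        for i,st,ce,l in blobs(mask(s,c)): print(n,c,st,ce)
E
```

```text
scene blue [248   0  46  22 558] [271.6685   8.8047]
scene blue [247 165  19  16 249] [256.3695 172.5703]
scene blue [231 217  26  33  61] [244.1475 232.6721]
scene blue [217 223  33  24 410] [233.1707 234.861 ]
scene yellow [445 254  24  22 397] [456.5567 264.9169]
scene yellow [373 309  56  49 251] [400.0279 333.1394]
scene yellow [380 317  42  36 773] [400.4592 334.0349]
scene yellow [ 581  360   59  120 4444] [615.8312 436.5963]
scene green [382 230  21  20 312] [392.5801 239.2019]
scene green [269 267  52  40 149] [294.1611 286.8255]
scene green [277 274  37  29 582] [294.8316 287.7423]
scene red [ 157  152   70   41 1410] [192.2801 172.8837]
scene red [289 193  19  18 291] [298.0584 201.0206]
scene red [489 329  74  44 452] [525.5929 351.1173]
scene purple [332 204  14  16 119] [338.8739 211.0756]
scene purple [348 209   7   9  54] [351.1481 212.6852]
scene purple [335 220   8  11  61] [338.3934 224.6393]
scene purple [319 222   8  10  62] [322.9032 226.1774]
scene purple [409 275  10  11  68] [413.6471 279.8824]
side blue [378 279  50  32  99] [403.9394 297.899 ]
side blue [385 285  35  23 466] [402.0708 295.9485]
side blue [346 326  26  26 545] [357.967  338.3688]
side yellow [ 189   66   70   88 4694] [226.654  106.8221]
side yellow [287 195  25  13 205] [299.1415 200.761 ]
side yellow [220 197  18  15 229] [228.7336 204.1834]
side green [251 222  19  12 175] [259.9429 227.6743]
side green [344 232  28  17 263] [357.5247 240.1141]
side red [192 161  58  25 264] [222.6212 176.7424]
side red [312 276  23  21 399] [323.2506 285.8271]
side red [ 394  361  118  108 5643] [453.4698 413.9763]
side purple [297 232  10  17  67] [301.3731 239.1791]
side purple [281 238  12  14  75] [286.5333 244.12  ]
```

```bash
cat > m1.py <<'E'
from h import *
S={n:np.load(f'pics/{n}0.npy',allow_pickle=True).item() for n in ['scene','side']}
near={'scene':{'blue':(256,172),'yellow':(456,265),'green':(392,239),'red':(298,201)},'side':{'blue':(358,338),'yellow':(229,204),'green':(260,230),'red':(323,286)}}
dn={'scene':{'blue':(233,235),'yellow':(400,334),'green':(295,288)},'side':{'blue':(402,296),'yellow':(299,201),'green':(357,240)}}
for c in near['scene']:
    rs=[]
    for n in S:
        m=mask(S[n],c,90,25);m=cv2.morphologyEx(m,cv2.MORPH_CLOSE,np.ones((3,3)))
        b=min(blobs(m),key=lambda b:np.hypot(*(b[2]-near[n][c])))
        (mn)=cv2.moments(cv2.convexHull(cv2.findContours(b[3].astype(np.uint8),0,1)[0][0]))
        ce=(mn['m10']/mn['m00'],mn['m01']/mn['m00'])
        o,d=ray(S[n],ce);rs.append((o,d[0]))
    x,e=tri(rs);print('cap',c,x,'miss',np.array(e),'R',np.hypot(*x[:2]))
for c in dn['scene']:
    rs=[]
    for n in S:
        m=mask(S[n],c,70,25)
        r=40;u,v=dn[n][c];w=np.zeros_like(m);w[v-r:v+r,u-r:u+r]=255;m&=w
        # drop the cap of pot
        bs=[b for b in blobs(m,15) if np.hypot(*(b[2]-np.array([u,v])))<14]
        mm=np.zeros_like(m)
        for b in bs: mm|=b[3].astype(np.uint8)
        pts=cv2.findNonZero(mm);h=cv2.convexHull(pts)
        q=cv2.approxPolyN(h,4) if hasattr(cv2,'approxPolyN') else None
        q=q.reshape(-1,2).astype(float)
        P=plane(S[n],q,0.014)
        o=P.mean(0);ed=np.roll(P,-1,0)-P
        print('dish',c,n,o,'sides',np.linalg.norm(ed,axis=1),'ang',np.degrees(np.arctan2(ed[:,1],ed[:,0]))%90)
E
python3 m1.py; python3 - <<'E'
import cv2
for n,(x,y,w,h,k) in {'scene':(470,270,130,120,5),'side':(180,135,80,70,7)}.items():
    i=cv2.imread(f'pics/{n}0.png')[y:y+h,x:x+w];cv2.imwrite(f'pics/box_{n}.png',cv2.resize(i,None,fx=k,fy=k,interpolation=2))
for n,(x,y,w,h,k) in {'scene':(140,135,110,70,5),'side':(380,350,150,120,5)}.items():
    i=cv2.imread(f'pics/{n}0.png')[y:y+h,x:x+w];cv2.imwrite(f'pics/lid_{n}.png',cv2.resize(i,None,fx=k,fy=k,interpolation=2))
E
```

```text
cap blue [ 0.4216 -0.2713  0.046 ] miss [0.0003 0.0003] R 0.5013562967085299
cap yellow [0.4202 0.2553 0.045 ] miss [0.0004 0.0004] R 0.49163083939597085
cap green [0.4331 0.1112 0.046 ] miss [0.0008 0.0008] R 0.4471230171750435
cap red [ 0.4477 -0.1258  0.0459] miss [0.0005 0.0005] R 0.46507155409401113
dish blue scene [ 0.59   -0.2059  0.014 ] sides [0.0752 0.0765 0.0779 0.0786] ang [74.1037 77.4654 75.7623 75.3969]
dish blue side [ 0.5893 -0.2056  0.014 ] sides [0.0768 0.078  0.0766 0.0764] ang [75.784  75.7727 74.6394 75.8801]
dish yellow scene [0.6107 0.2283 0.014 ] sides [0.0769 0.0786 0.0801 0.0788] ang [77.2793 78.869  77.4003 76.5249]
dish yellow side [0.609  0.2263 0.014 ] sides [0.0815 0.0774 0.0779 0.0752] ang [76.724  73.8234 75.1619 76.5178]
dish green scene [ 0.6338 -0.0025  0.014 ] sides [0.0791 0.0767 0.0779 0.0774] ang [0.3535 0.6347 0.9034 1.5132]
dish green side [ 0.6306 -0.0033  0.014 ] sides [0.0761 0.0769 0.0755 0.0759] ang [1.5533 0.5823 0.8308 1.0549]
```

View pics/box_scene.png

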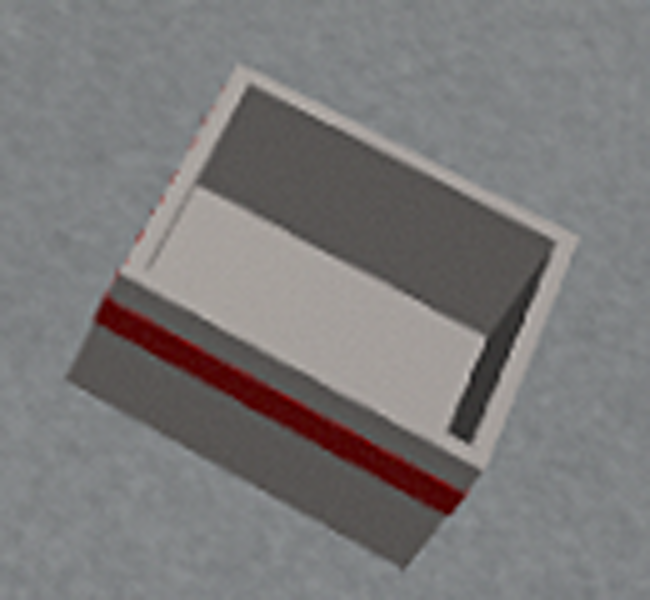

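View pics/box_side.png

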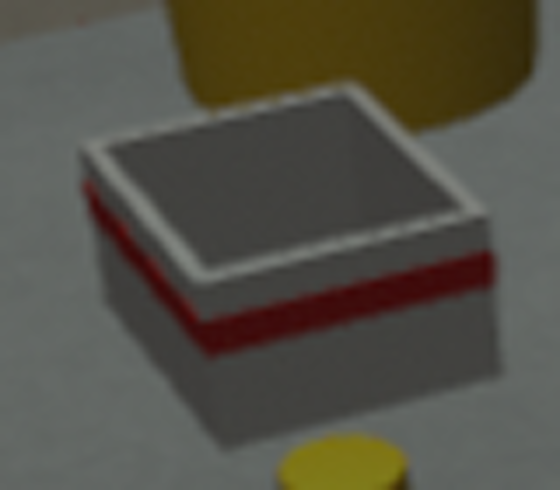

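View pics/lid_scene.png

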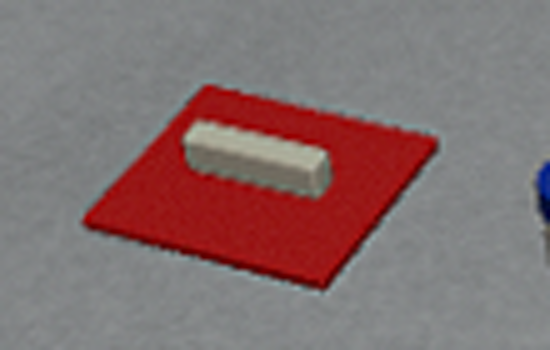

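View pics/lid_side.png

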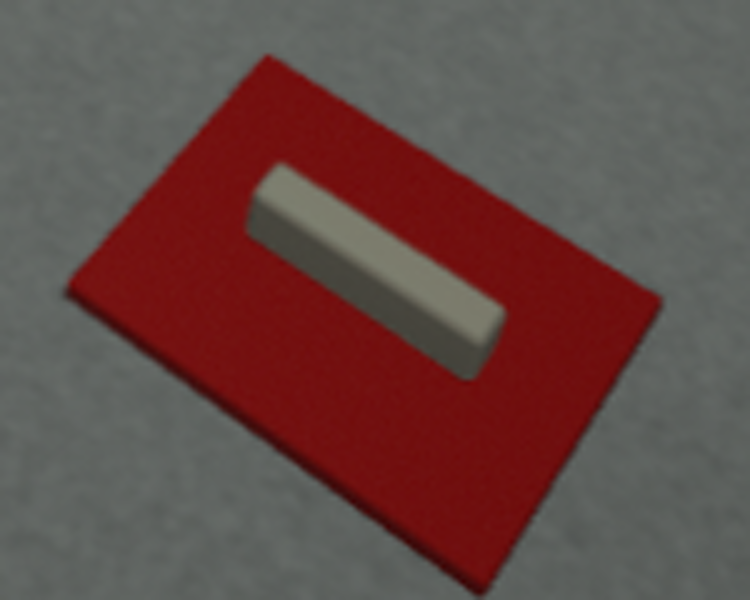

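```bash
python3 - <<'E'
from h import *
S={n:np.load(f'pics/{n}0.npy',allow_pickle=True).item() for n in ['scene','side']}
def cr(l,k,x,y): return (np.array(l)+.5)/k-.5+[x,y]
def show(name,a,b,z):
    X=[]
    for i in range(4):
        rs=[]
        for n,p in (('scene',a),('side',b)):
            o,d=ray(S[n],p[i]);rs.append((o,d[0]))
        x,e=tri(rs);X.append(x);print(name,i,x,e[0])
    X=np.array(X);print(' tri c',X.mean(0))
    for n,p in (('scene',a),('side',b)):
        P=plane(S[n],p,z);ed=np.roll(P,-1,0)-P
        print(n,P.mean(0),np.linalg.norm(ed,axis=1),np.degrees(np.arctan2(ed[:,1],ed[:,0])))
# same order: by world position
A=cr([(242,65),(578,238),(483,468),(121,272)],5,470,270)
B=cr([(203,280),(82,148),(345,82),(488,212)],7,180,135)
show('box',A,B,.074)
A=cr([(209,85),(438,138),(325,284),(85,220)],5,140,135)
B=cr([(480,590),(70,284),(268,55),(661,297)],5,380,350)
for r in range(4):
    if r==0: pass
# match by plane positions
Pa=plane(S['scene'],A,.016);Pb=plane(S['side'],B,.016)
idx=[int(np.argmin(np.linalg.norm(Pb-p,axis=1))) for p in Pa];print(idx)
show('lid',A,B[idx],.016)
for n in ['scene','side']:
    h=cv2.cvtColor(S[n]['pixels'],cv2.COLOR_RGB2HSV)
# handle top corners
A=cr([(195,122),(330,152)],5,140,135)
print('handle top far edge',plane(S['scene'],A,.038))
B=cr([(283,162),(505,312),(482,346),(262,190)],5,380,350)
P=plane(S['side'],B,.038);print(P,P.mean(0))
E
```

```text
box 0 [0.4217 0.3792 0.0735] 0.0006365659247533532
box 1 [0.4266 0.5176 0.0706] 0.0007385190908286796
box 2 [0.5435 0.5126 0.0717] 0.0016730144532353032
box 3 [0.5391 0.3725 0.0725] 0.00025696305343002687
 tri c [0.4827 0.4455 0.0721]
scene [0.4845 0.4451 0.074 ] [0.138  0.1183 0.1389 0.1193] [ 86.8681  -3.0171 -92.7346 176.5569]
side [0.4813 0.4419 0.074 ] [0.1321 0.1167 0.1406 0.1165] [ 88.6391   0.754  -91.4585 176.5902]
[0, 1, 2, 3]
lid 0 [ 0.4341 -0.5287  0.0127] 0.00017038935827092571
lid 1 [ 0.4011 -0.3911  0.0139] 0.00043513648072732815
lid 2 [ 0.5201 -0.3608  0.0122] 0.0005406360111793829
lid 3 [ 0.5541 -0.4982  0.0137] 0.0005547987453736237
 tri c [ 0.4773 -0.4447  0.0131]
scene [ 0.4795 -0.4414  0.016 ] [0.1406 0.1241 0.1421 0.1222] [ 104.1155   14.9217  -76.6536 -165.7861]
side [ 0.4757 -0.446   0.016 ] [0.1406 0.1211 0.1405 0.1245] [ 103.0434   14.0155  -75.5538 -165.9735]
handle top far edge [[ 0.4834 -0.4824  0.038 ]
 [ 0.4626 -0.4055  0.038 ]]
[[ 0.475  -0.4068  0.038 ]
 [ 0.4919 -0.4821  0.038 ]
 [ 0.4772 -0.4858  0.038 ]
 [ 0.4618 -0.4105  0.038 ]] [ 0.4765 -0.4463  0.038 ]
```

```bash
python3 - <<'E'
from h import *
s=np.load('pics/scene0.npy',allow_pickle=True).item();t=np.load('pics/side0.npy',allow_pickle=True).item()
print('tubes z.08',plane(s,[(351,213),(342,208),(336,214),(338,224),(323,226)],.078))
print('rack top corners scene z.022',plane(s,[(315,246),(333,256),(357,228)],.022),'\nside',plane(t,[(279,267),(285,276),(326,260),(320,250)],.022))
print('loose tube',plane(s,[(428,261),(412,283)],.008),plane(t,[(239,231),(267,221)],.008))
print('disc',plane(s,[(277,204)],.01),plane(t,[(343,319)],.01))
E
python3 -m crank '{"translation":[[0,0,0]],"twist":[[0.149,0,0]],"gripper":[0]}'; python3 -c "
from h import *
o=get_obs();print(o['tool_pos'],o['tcp_rot'],o['q'])"
```

```text
tubes z.08 [[ 0.4436  0.0116  0.078 ]
 [ 0.4412 -0.0128  0.078 ]
 [ 0.4646 -0.0134  0.078 ]
 [ 0.488   0.0065  0.078 ]
 [ 0.5109 -0.0162  0.078 ]]
rack top corners scene z.022 [[ 0.5246 -0.0268  0.022 ]
 [ 0.5269  0.0211  0.022 ]
 [ 0.4253  0.0203  0.022 ]] 
side [[ 0.4165 -0.0021  0.022 ]
 [ 0.4124 -0.0347  0.022 ]
 [ 0.5153 -0.0377  0.022 ]
 [ 0.5244 -0.0004  0.022 ]]
loose tube [[0.4118 0.1931 0.008 ]
 [0.4864 0.1912 0.008 ]] [[0.4111 0.1859 0.008 ]
 [0.4895 0.1875 0.008 ]]
disc [[ 0.4535 -0.1853  0.01  ]] [[ 0.4486 -0.1926  0.01  ]]
time_s: 0.25
tool_pos: [0.2795, 0.5587, 0.221]
tcp_rot: [[-0.001, -0.818, 0.576], [-0.001, 0.576, 0.818], [-1.0, -0.0, -0.001]]
contact_force: [0.4, -0.3, 0.2]
finger_gap: 1.002
[0.2795 0.5587 0.221 ] [[-0.0006 -0.8178  0.5756]
 [-0.001   0.5756  0.8177]
 [-1.     -0.0001 -0.0011]] [-1.1865  0.3836  0.0394  1.3716 -0.0151  1.3878 -0.1896]
```

```bash
python3 -m crank '{"translation":[[0,0,0],[0,0,0],[0,0,0],[0,0,0],[0,0,0]],"twist":[[0.149,0,0],[0.149,0,0],[0.149,0,0],[0.149,0,0],[0.149,0,0]],"gripper":[0,0,0,0,0]}' >/dev/null;
python3 -m crank '{"translation":[[0,0,0],[0,0,0],[0,-0.03,0.03],[0,-0.035,0.035],[0,-0.035,0.035]],"twist":[[0.149,0,0],[0.063,0,0],[0,0,0],[0,0,0],[0,0,0]],"gripper":[0,0,0,0,0]}'; python3 -c "
from h import *
o=get_obs();print(o['q'])"
```

```text
time_s: 1.25
tool_pos: [0.3801, 0.458, 0.2212]
tcp_rot: [[-0.0, -0.003, 1.0], [-0.001, 1.0, 0.003], [-1.0, -0.001, -0.0]]
contact_force: [1.4, 0.0, 0.2]
finger_gap: 1.001
[-1.1242  0.3214  0.2503  1.4667 -0.0799  1.3642 -0.8671]
```

```bash
Z='"twist":[[0,0,0],[0,0,0],[0,0,0],[0,0,0],[0,0,0]],"gripper":[0,0,0,0,0]'; 
python3 -m crank '{"translation":[[0,-0.045,0.02],[0,-0.045,0.02],[0,-0.045,0.02],[0,-0.045,0.02],[0,-0.045,0.02]],"twist":[[0,0,0],[0,0,0],[0,0,0],[0,0,0],[0,0,0]],"gripper":[0,0,0,0,0]}' >/dev/null
python3 -m crank '{"translation":[[0,-0.049,0],[0,-0.049,0],[0,-0.049,0],[0,-0.049,0],[0,-0.049,0]],"twist":[[0,0,0],[0,0,0],[0,0,0],[0,0,0],[0,0,0]],"gripper":[0,0,0,0,0]}' |head -3
python3 -m crank '{"translation":[[0,-0.045,-0.01],[0,-0.045,-0.01],[0,-0.045,-0.01],[0,-0.045,-0.01],[0,-0.045,-0.01]],"twist":[[0,0,0],[0,0,0],[0,0,0],[0,0,0],[0,0,0]],"gripper":[0,0,0,0,0]}'
python3 -c "
from h import *
o=get_obs();print(o['q']);s=snapshot('wrist');save('w1',s);s['obs']=o;np.save('pics/w1.npy',s,allow_pickle=True)"
```

```text
time_s: 2.25
tool_pos: [0.4796, -0.0127, 0.2216]
tcp_rot: [[0.0, -0.001, 1.0], [0.0, 1.0, 0.001], [-1.0, 0.0, 0.0]]
time_s: 2.75
tool_pos: [0.4296, -0.2374, 0.2217]
tcp_rot: [[0.001, -0.001, 1.0], [0.0, 1.0, 0.001], [-1.0, 0.0, 0.001]]
contact_force: [1.5, 0.2, -0.2]
finger_gap: 0.999
[-0.3045  0.099   0.8082  1.7558 -0.0745  1.3177  0.5213]
```

View pics/w1.png

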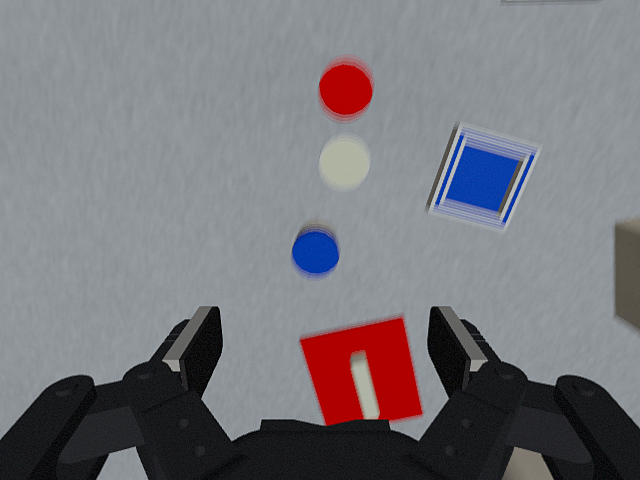

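The picture shows motion blur, with blue at (316,250), red at (346,89) and the dish at (485,178). I'll hold still for a row and measure.

```bash
python3 -m crank '{"translation":[[0,0,0],[0,0,0]],"twist":[[0,0,0],[0,0,0]],"gripper":[0,0]}' |head -2
cat > m2.py <<'E'
from h import *
import sys
nm=sys.argv[1]
o=get_obs();s=snapshot('wrist');save(nm,s);s['obs']=o;np.save(f'pics/{nm}.npy',s,allow_pickle=True)
print(o['tool_pos'],o['finger_gap'])
for c in ['blue','yellow','green','red']:
    for i,st,ce,l in blobs(mask(s,c,100,40),150):
        con=cv2.findContours(l.astype(np.uint8),0,1)[0][0]
        h=cv2.convexHull(con);mm=cv2.moments(h);hc=(mm['m10']/mm['m00'],mm['m01']/mm['m00'])
        q=cv2.approxPolyN(h,4).reshape(-1,2).astype(float)
        for nme,z in (('cap',.047),('rim',.014),('floor',.005)):
            print(c,st[4],nme,plane(s,[hc],z,o)[0][:2],end=' ')
        P=plane(s,q,.014,o);ed=np.roll(P,-1,0)-P
        print('sides',np.linalg.norm(ed,axis=1),'ang',np.degrees(np.arctan2(ed[:,1],ed[:,0]))%90)
E
python3 m2.py w2
```

```text
time_s: 3.0
tool_pos: [0.4303, -0.2355, 0.2213]
[ 0.4303 -0.2355  0.2213] 0.9996172870171282
blue 1146 cap [ 0.5747 -0.2005] blue 1146 rim [ 0.5893 -0.2049] blue 1146 floor [ 0.5933 -0.206 ] sides [0.0782 0.0784 0.0778 0.0779] ang [75.6297 75.2073 75.3145 75.5418]
blue 2667 cap [ 0.5725 -0.2004] blue 2667 rim [ 0.587  -0.2047] blue 2667 floor [ 0.5909 -0.2059] sides [0.0601 0.0579 0.0598 0.0574] ang [75.7008 75.4984 75.1673 75.7882]
blue 1652 cap [ 0.421  -0.2722] blue 1652 rim [ 0.4201 -0.2837] blue 1652 floor [ 0.4199 -0.2869] sides [0.0655 0.0444 0.0476 0.0624] ang [48.1023 42.3037 67.9562 63.1184]
red 2593 cap [ 0.4474 -0.1253] red 2593 rim [ 0.4492 -0.122 ] red 2593 floor [ 0.4496 -0.1211] sides [0.0406 0.0513 0.0665 0.0557] ang [ 2.4595  0.0771 89.8085 62.2961]
red 9100 cap [ 0.4726 -0.4125] red 9100 rim [ 0.4769 -0.4382] red 9100 floor [ 0.4781 -0.4452] sides [0.125  0.1349 0.1242 0.1525] ang [ 5.9445 14.0328 14.0218 13.8915]
```

View pics/w2.png

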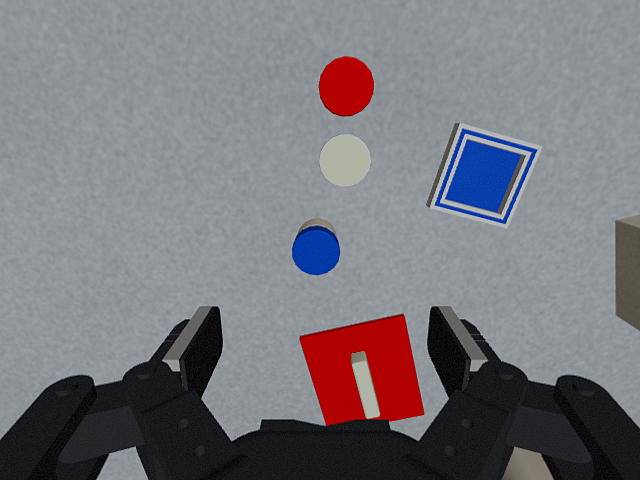

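Wrist and fixed views agree within 1–2 mm: blue cap at (0.421,-0.272), blue dish at (0.589,-0.205). Going down on blue.

```bash
python3 -m crank '{"translation":[[0,-0.0365,-0.009],[0.045,0,0],[0.045,0,0],[0.045,0,0],[0.036,0,0]],"twist":[[0,0,0],[0,0,0],[0,0,0],[0,0,0],[0,0,0]],"gripper":[0,0,0,0,0]}'
python3 -m crank '{"translation":[[0,0,0],[0,0,0],[0,0,0],[0,0,0],[0,0,0]],"twist":[[0,0,0],[0,0,0],[0,0,0],[0,0,0],[0,0,0]],"gripper":[255,255,255,255,255]}'
python3 -m crank '{"translation":[[0,0,0],[0,0,0],[0,0,0]],"twist":[[0,0,0],[0,0,0],[0,0,0]],"gripper":[255,255,255]}'
```

```text
time_s: 3.55
tool_pos: [0.4215, -0.2699, 0.048]
tcp_rot: [[-0.001, -0.004, 1.0], [0.001, 1.0, 0.004], [-1.0, 0.001, -0.001]]
contact_force: [1.0, 0.4, 0.3]
finger_gap: 0.995
time_s: 4.05
tool_pos: [0.4225, -0.2726, 0.0521]
tcp_rot: [[0.003, -0.001, 1.0], [-0.0, 1.0, 0.001], [-1.0, -0.0, 0.003]]
contact_force: [0.0, -0.1, 0.6]
finger_gap: 0.142
time_s: 4.35
tool_pos: [0.4215, -0.2724, 0.0507]
tcp_rot: [[0.0, -0.001, 1.0], [0.0, 1.0, 0.001], [-1.0, 0.0, 0.0]]
contact_force: [0.1, -0.2, -0.0]
finger_gap: 0.001
```

```bash
python3 m2.py w3|head -3; python3 -c "
from h import *
for n in ['scene','side']:
    s=snapshot(n);save(n+'3',s)
i=cv2.imread('pics/side3.png')[260:420,270:470];cv2.imwrite('pics/side3c.png',cv2.resize(i,None,fx=4,fy=3.7))"
```

```text
[ 0.4215 -0.2724  0.0507] 0.0011581932707225237
blue 1860 cap [ 0.5411 -0.2052] blue 1860 rim [ 0.5667 -0.2074] blue 1860 floor [ 0.5736 -0.208 ] sides [0.0899 0.0531 0.078  0.0089] ang [15.1758 75.4696 75.691  76.1781]
blue 4445 cap [ 0.5443 -0.2063] blue 4445 rim [ 0.5705 -0.2088] blue 4445 floor [ 0.5776 -0.2095] sides [0.068  0.0408 0.059  0.007 ] ang [15.1743 75.3762 75.3141 75.3279]
```

View pics/w3.png

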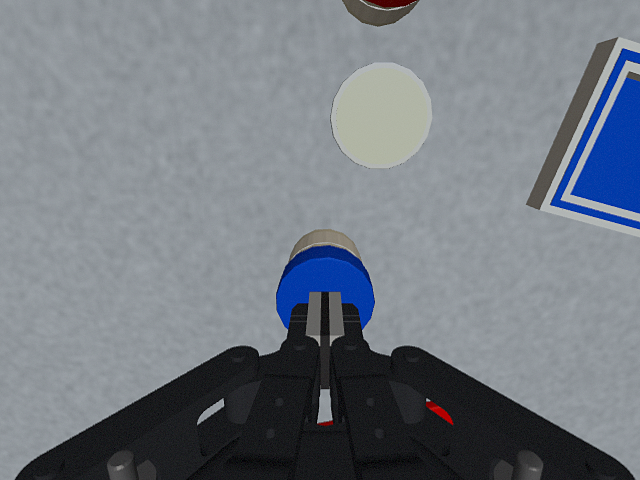

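View pics/side3c.png

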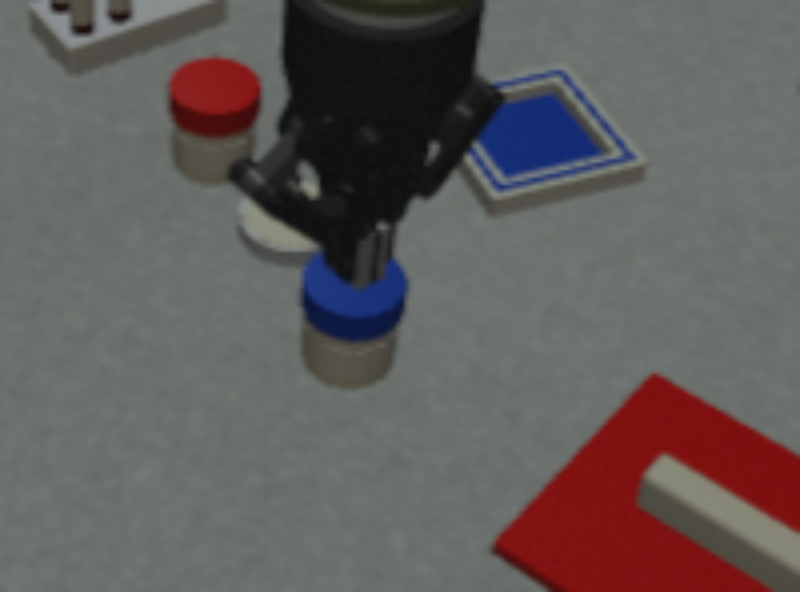

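The fingers shut fully, and their tips appear above the blue cap, which still stands undisturbed (wrist view: tips end around row 292). So the real tips sit about 30 mm higher than the tool frame says. I'll check that before going on.

```bash
python3 - <<'E'
import station
print([n for n in dir(station) if not n.startswith('_')])
print(getattr(station,'tips_ahead',None))
from h import *
s=np.load('pics/w3.npy',allow_pickle=True).item();o=s['obs']
print(s['mount'])
b=[b for b in blobs(mask(s,'blue',100,40),150)]
for x in b: print(x[1],x[2])
s2=np.load('pics/w2.npy',allow_pickle=True).item()
# triangulate: pixel pairs seen in both wrist views: disc centre, red dish etc
def circ(s,lo):
    h=cv2.cvtColor(s['pixels'],cv2.COLOR_RGB2HSV);m=cv2.inRange(h,(20,15,150),(40,80,255))
    return [(x[1],x[2]) for x in blobs(m,500)]
a=circ(s2,0);c=circ(s,0);print(a,c)
E
```

```text
['PlanningError', 'close_job', 'get_obs', 'snapshot', 'tips_ahead']
0.022
[[ 0.0003  0.3055 -0.9522 -0.152 ]
 [ 0.0007  0.9522  0.3055  0.0777]
 [ 1.     -0.0008  0.     -0.0007]
 [ 0.      0.      0.      1.    ]]
[ 550   48   90  181 1860] [596.3925 148.2876]
[ 570   77   70  137 4445] [615.4076 154.7487]
[ 276  245   99   85 4339] [324.2773 281.1069]
[(array([ 322,  137,   46,   47, 1634], dtype=int32), array([344.4657, 160.5275]))] [(array([ 336,   68,   91,   96, 5492], dtype=int32), array([380.8749, 118.5872]))]
```

```bash
python3 - <<'E'
import cv2
i=cv2.imread('pics/w3.png')[220:440,220:440];cv2.imwrite('pics/w3c.png',cv2.resize(i,None,fx=2.7,fy=2.7))
i=cv2.imread('pics/scene3.png')[100:220,190:330];cv2.imwrite('pics/scene3c.png',cv2.resize(i,None,fx=5,fy=5))
E
```

```text
(no output)
```

View pics/w3c.png

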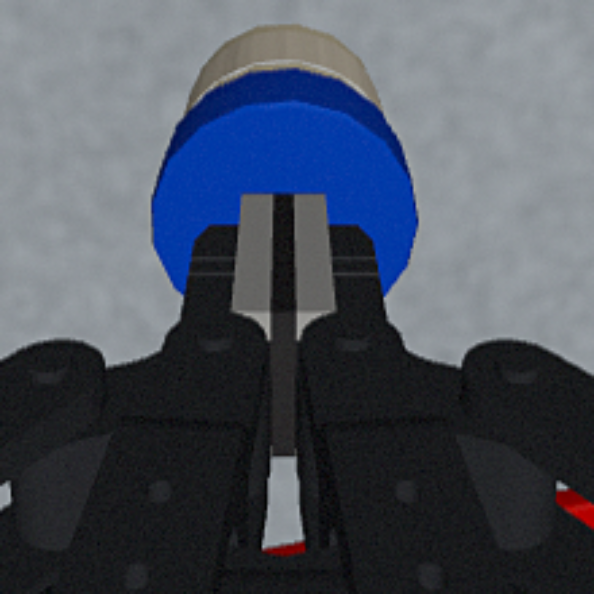

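View pics/scene3c.png

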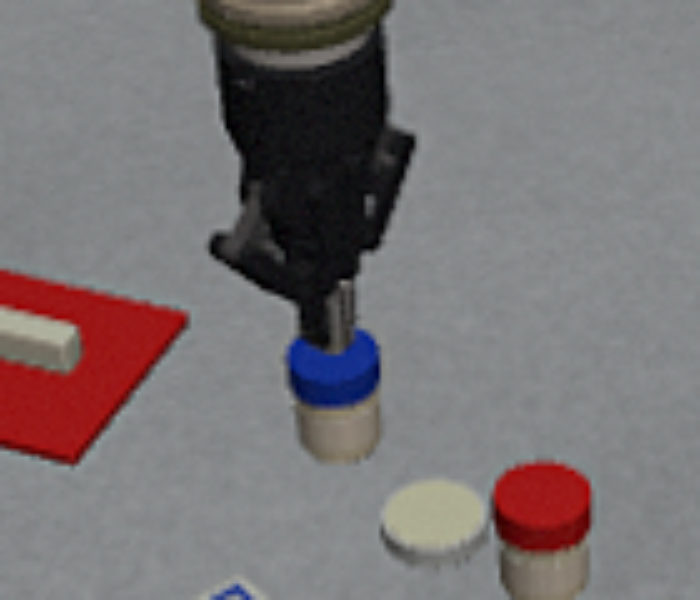

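```bash
python3 - <<'E'
from h import *
S={n:np.load(f'pics/{n}0.npy',allow_pickle=True).item() for n in ['scene','side']}
r=[]
for n,p in (('scene',(257.4,170.3)),('side',(360.5,337))):
    o,d=ray(S[n],p);r.append((o,d[0]))
print(tri(r))
# wrist ray through tip mid edge: crop (285,195)/2.7+220
s=np.load('pics/w3.npy',allow_pickle=True).item()
o,d=ray(s,(285/2.7+220,195/2.7+220),s['obs']);r.append((o,d[0]))
print(tri(r))
for y in(-.272,-.261): 
    k=(y-o[1])/d[0][1];print(o+k*d[0])
print('cap centre wrist', plane(s,[(324.3,287)],.056,s['obs']))
E
```

```text
(array([ 0.4211, -0.2723,  0.052 ]), [np.float64(0.0034345340465828096), np.float64(0.003434534046582717)])
(array([ 0.4214, -0.2709,  0.0511]), [np.float64(0.003133288925730963), np.float64(0.004104755073549603), np.float64(0.001968801081309786)])
[ 0.4213 -0.272   0.0444]
[ 0.4212 -0.261   0.0669]
cap centre wrist [[ 0.4207 -0.2637  0.056 ]]
```

The triangulated tip lies right at the cap top (z≈0.057) with the TCP at 0.051, so the tips are not 22 mm ahead as stated. I'll lift, open, and go lower in stages while checking by camera.

```bash
python3 -m crank '{"translation":[[-0.04,0,0],[0,0,0],[0,0,0],[0,0,0],[0,0,0]],"twist":[[0,0,0],[0,0,0],[0,0,0],[0,0,0],[0,0,0]],"gripper":[0,0,0,0,0]}' |tail -2
python3 -m crank '{"translation":[[0,0,0],[0,0,0],[0,0,0],[0.02,0,0],[0.02,0,0]],"twist":[[0,0,0],[0,0,0],[0,0,0],[0,0,0],[0,0,0]],"gripper":[0,0,0,0,0]}'
python3 -m crank '{"translation":[[0.01,0,0],[0.01,0,0],[0,0,0]],"twist":[[0,0,0],[0,0,0],[0,0,0]],"gripper":[0,0,0]}'
python3 -c "
from h import *
o=get_obs();print(o['tool_pos'],o['contact_force'])
s=snapshot('side');i=s['pixels'][230:410,270:470,::-1];cv2.imwrite('pics/side4c.png',cv2.resize(i,None,fx=3.3,fy=3.3))
s=snapshot('scene');i=s['pixels'][90:220,180:330,::-1];cv2.imwrite('pics/scene4c.png',cv2.resize(i,None,fx=4.6,fy=4.6))
s=snapshot('wrist');save('w4',s)"
```

```text
contact_force: [-0.4, 0.0, -0.5]
finger_gap: 0.847
time_s: 5.5
tool_pos: [0.422, -0.2726, 0.0505]
tcp_rot: [[0.001, -0.001, 1.0], [-0.0, 1.0, 0.001], [-1.0, -0.0, 0.001]]
contact_force: [-0.2, 0.4, -0.1]
finger_gap: 1.0
time_s: 5.8
tool_pos: [0.4208, -0.2721, 0.0297]
tcp_rot: [[-0.002, -0.001, 1.0], [0.0, 1.0, 0.001], [-1.0, 0.0, -0.002]]
contact_force: [0.5, 0.1, -1.1]
finger_gap: 1.002
[ 0.4208 -0.2721  0.0297] [ 0.4948  0.0585 -1.1075]
```

View pics/side4c.png

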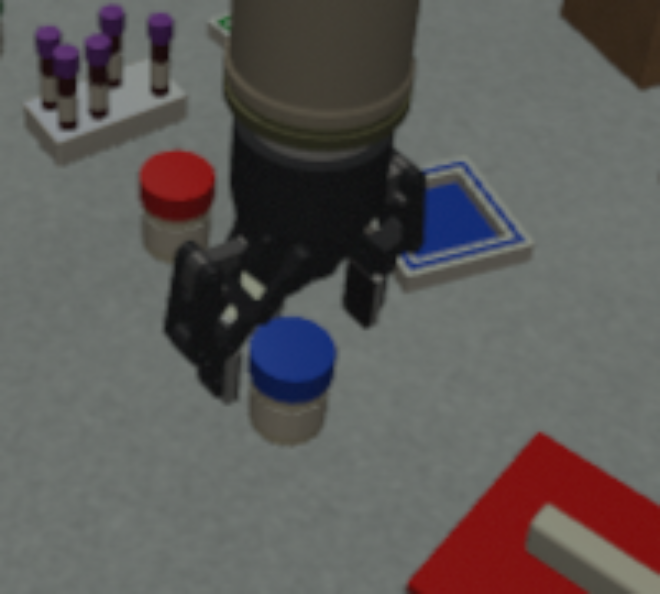

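View pics/scene4c.png

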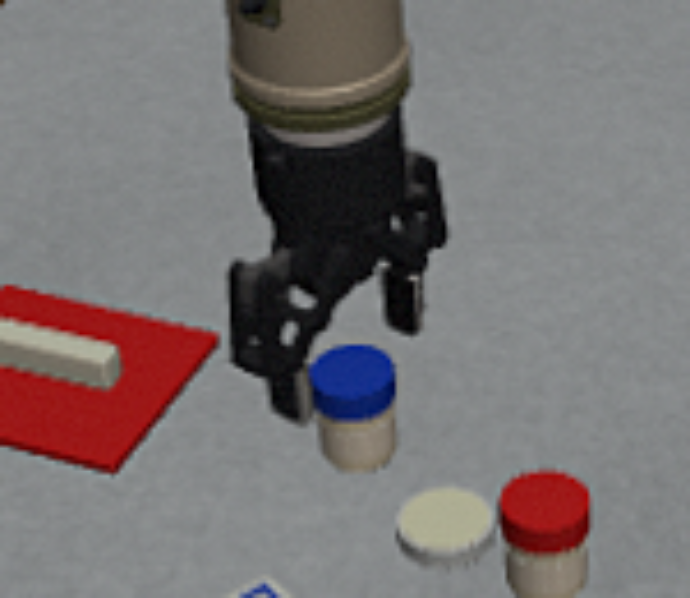

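View pics/w4.png

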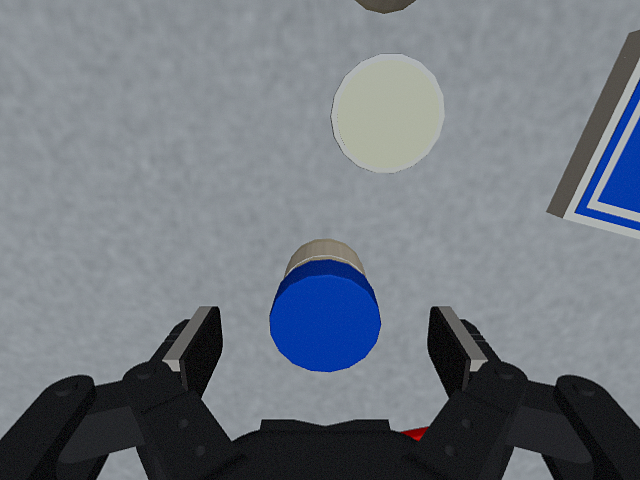

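```bash
python3 - <<'E'
from h import *
S={n:np.load(f'pics/{n}0.npy',allow_pickle=True).item() for n in ['scene','side']}
for a,b in (((268,162.2),(339.7,351.8)),((245.2,181.7),(382.7,328.5))):
    r=[]
    for n,p in (('scene',a),('side',b)):
        o,d=ray(S[n],p);r.append((o,d[0]))
    print(tri(r))
E
```

```text
(array([ 0.3752, -0.2752,  0.0465]), [np.float64(0.003086190546207862), np.float64(0.0030861905462079395)])
(array([ 0.4681, -0.2743,  0.0471]), [np.float64(0.0048970162361873905), np.float64(0.00489701623618731)])
```

Triangulated open tips are at z≈0.047 with TCP at 0.030. The real fingers therefore sit about 28 mm farther back than stated, and the grasp point is about 25 mm behind the TCP. I'll use TCP z ≈ 0.020 for the cap.

```bash
python3 -m crank '{"translation":[[0.01,0,0],[0,0,0],[0,0,0],[0,0,0],[0,0,0]],"twist":[[0,0,0],[0,0,0],[0,0,0],[0,0,0],[0,0,0]],"gripper":[0,0,255,255,255]}'
python3 -m crank '{"translation":[[0,0,0],[0,0,0],[0,0,0],[0,0,0]],"twist":[[0,0,0],[0,0,0],[0,0,0],[0,0,0]],"gripper":[255,255,255,255]}'
```

```text
time_s: 6.45
tool_pos: [0.4216, -0.2725, 0.0209]
tcp_rot: [[0.0, -0.001, 1.0], [-0.0, 1.0, 0.001], [-1.0, -0.0, 0.0]]
contact_force: [-6.3, 3.4, 27.0]
finger_gap: 0.522
time_s: 6.85
tool_pos: [0.4217, -0.2726, 0.0211]
tcp_rot: [[0.001, -0.001, 1.0], [-0.0, 1.0, 0.001], [-1.0, -0.0, 0.001]]
contact_force: [-0.4, 0.9, 6.3]
finger_gap: 0.523
```

```bash
python3 -m crank '{"translation":[[-0.03,0,0],[-0.04,0,0],[-0.02,0.02,0.04],[0,0.02,0.045],[0,0.02,0.045]],"twist":[[0,0,0],[0,0,0],[0,0,0],[0,0,0],[0,0,0]],"gripper":[255,255,255,255,255]}'
python3 -m crank '{"translation":[[0,0.0075,0.0375],[0,0,0],[0,0,0]],"twist":[[0,0,0],[0,0,0],[0,0,0]],"gripper":[255,255,255]}'
python3 m2.py w5 >/dev/null
python3 -c "
from h import *
s=snapshot('side');save('side5',s)"
```

```text
time_s: 7.35
tool_pos: [0.5535, -0.2113, 0.1119]
tcp_rot: [[0.003, -0.001, 1.0], [0.0, 1.0, 0.001], [-1.0, 0.0, 0.003]]
contact_force: [0.2, -0.3, -0.0]
finger_gap: 0.518
time_s: 7.65
tool_pos: [0.5889, -0.2044, 0.1097]
tcp_rot: [[-0.002, -0.002, 1.0], [-0.001, 1.0, 0.002], [-1.0, -0.001, -0.002]]
contact_force: [0.1, -0.5, -0.5]
finger_gap: 0.513
```

View pics/w5.png

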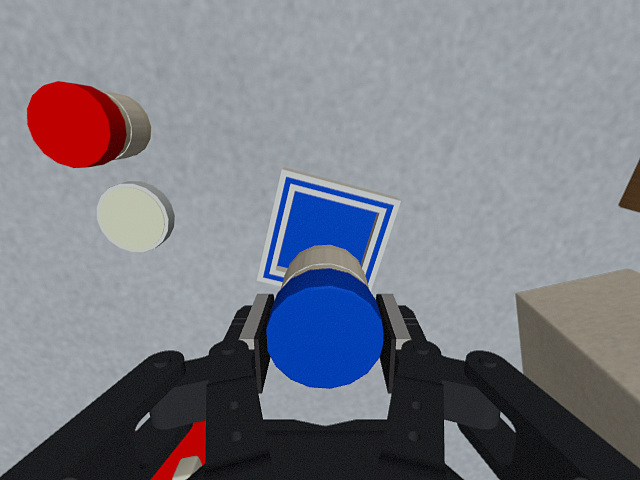

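View pics/side5.png

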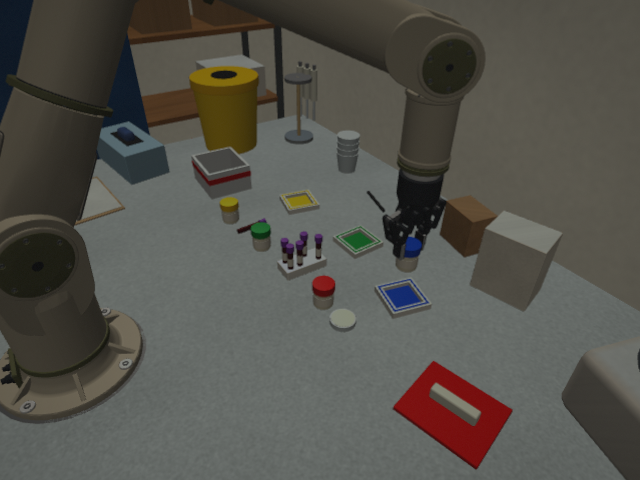

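Blue is held upright over the dish (cap at (325,330) in the wrist view). Lowering and releasing.

```bash
python3 -m crank '{"translation":[[0.04,0,0],[0.03,0,0],[0.008,0,0],[0.005,0,0],[0,0,0]],"twist":[[0,0,0],[0,0,0],[0,0,0],[0,0,0],[0,0,0]],"gripper":[255,255,255,255,255]}'
python3 -m crank '{"translation":[[0,0,0],[0,0,0],[0,0,0],[0,0,0],[-0.03,0,0]],"twist":[[0,0,0],[0,0,0],[0,0,0],[0,0,0],[0,0,0]],"gripper":[60,30,0,0,0]}'
python3 -m crank '{"translation":[[-0.04,0,0],[-0.05,0,0],[-0.05,0.0,0],[0,0.045,-0.02],[0,0.045,-0.02]],"twist":[[0,0,0],[0,0,0],[0,0,0],[0,0,0],[0,0,0]],"gripper":[0,0,0,0,0]}'
python3 -c "
from h import *
s=snapshot('scene');save('scene6',s);cv2.imwrite('pics/s6c.png',s['pixels'][180:280,180:300,::-1].repeat(5,0).repeat(5,1))"
```

```text
time_s: 8.25
tool_pos: [0.5889, -0.2054, 0.0285]
tcp_rot: [[0.001, -0.0, 1.0], [-0.0, 1.0, 0.0], [-1.0, -0.0, 0.001]]
contact_force: [-0.9, -0.4, -0.7]
finger_gap: 0.517
time_s: 8.75
tool_pos: [0.5864, -0.2033, 0.0543]
tcp_rot: [[-0.007, -0.001, 1.0], [0.002, 1.0, 0.001], [-1.0, 0.002, -0.007]]
contact_force: [0.3, 1.4, -0.7]
finger_gap: 1.003
time_s: 9.25
tool_pos: [0.5492, -0.1162, 0.1997]
tcp_rot: [[0.004, 0.003, 1.0], [-0.001, 1.0, -0.003], [-1.0, -0.001, 0.004]]
contact_force: [0.6, 1.9, -0.6]
finger_gap: 0.999
```

View pics/s6c.png

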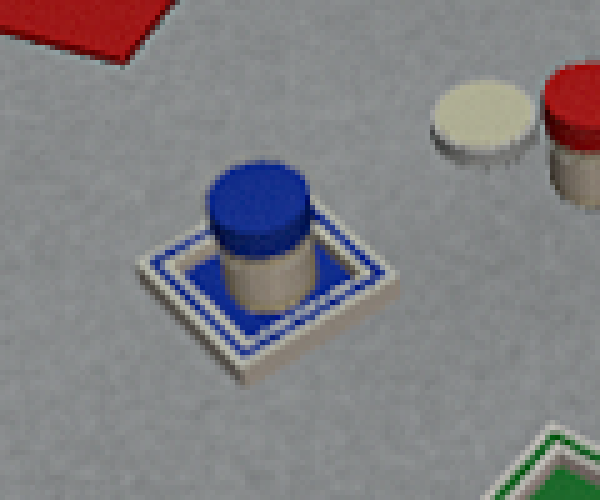

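Blue stands upright in its recess. Moving on to yellow.

```bash
python3 -m crank '{"translation":[[0,0.048,0],[0,0.048,0],[0,0.048,-0.01],[0,0.048,-0.02],[0,0.048,-0.02]],"twist":[[0,0,0],[0,0,0],[0,0,0],[0,0,0],[0,0,0]],"gripper":[0,0,0,0,0]}' >/dev/null
python3 -m crank '{"translation":[[0,0.045,-0.025],[0,0.045,-0.025],[0,0.03,-0.02],[0,0,0],[0,0,0]],"twist":[[0,0,0],[0,0,0],[0,0,0],[0,0,0],[0,0,0]],"gripper":[0,0,0,0,0]}'
python3 m2.py w7
```

```text
time_s: 10.3
tool_pos: [0.431, 0.2394, 0.1977]
tcp_rot: [[0.0, -0.003, 1.0], [0.0, 1.0, 0.003], [-1.0, 0.0, 0.0]]
contact_force: [0.5, -1.1, -0.8]
finger_gap: 1.0
[0.431  0.2394 0.1977] 1.0000243912779179
yellow 2339 cap [0.4203 0.2539] yellow 2339 rim [0.4192 0.247 ] yellow 2339 floor [0.419  0.2451] sides [0.0503 0.0558 0.0569 0.0475] ang [52.72   57.4528 44.4959 51.0439]
yellow 1210 cap [0.5917 0.2375] yellow 1210 rim [0.6094 0.2288] yellow 1210 floor [0.6142 0.2265] sides [0.0786 0.0781 0.0773 0.078 ] ang [77.1605 76.7153 77.0758 77.6927]
yellow 3466 cap [0.5894 0.2383] yellow 3466 rim [0.6067 0.2297] yellow 3466 floor [0.6115 0.2273] sides [0.0604 0.0561 0.0601 0.0564] ang [76.9523 77.1714 77.2383 77.5356]
green 1848 cap [0.4332 0.1097] green 1848 rim [0.4335 0.0871] green 1848 floor [0.4336 0.081 ] sides [0.052  0.0578 0.073  0.0459] ang [ 7.4528 21.9031 89.2258  0.2375]
red 970 cap [0.4766 0.3746] red 970 rim [0.4817 0.3809] red 970 floor [0.4831 0.3826] sides [0.0104 0.1304 0.006  0.1409] ang [21.6393 87.2268  7.4933 86.5622]
red 558 cap [0.4378 0.2044] red 558 rim [0.4386 0.1921] red 558 floor [0.4389 0.1887] sides [0.0107 0.0584 0.0107 0.0579] ang [ 2.0655  0.2353 89.224   0.2348]
```

View pics/w7.png

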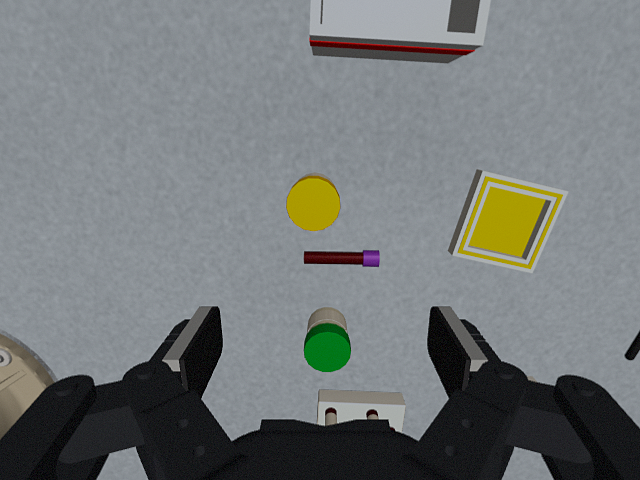

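```bash
python3 -m crank '{"translation":[[0,0.015,-0.0107],[0.045,0,0],[0.045,0,0],[0.045,0,0],[0.032,0,0]],"twist":[[0,0,0],[0,0,0],[0,0,0],[0,0,0],[0,0,0]],"gripper":[0,0,0,0,0]}'
python3 -m crank '{"translation":[[0.01,0,0],[0,0,0],[0,0,0],[0,0,0],[0,0,0]],"twist":[[0,0,0],[0,0,0],[0,0,0],[0,0,0],[0,0,0]],"gripper":[0,0,255,255,255]}'
python3 -m crank '{"translation":[[0,0,0],[0,0,0],[0,0,0],[0,0,0]],"twist":[[0,0,0],[0,0,0],[0,0,0],[0,0,0]],"gripper":[255,255,255,255]}'
```

```text
time_s: 10.85
tool_pos: [0.4208, 0.2512, 0.0282]
tcp_rot: [[-0.001, 0.002, 1.0], [-0.002, 1.0, -0.002], [-1.0, -0.002, -0.001]]
contact_force: [0.4, -0.1, 0.7]
finger_gap: 0.999
time_s: 11.35
tool_pos: [0.4217, 0.2546, 0.0223]
tcp_rot: [[0.002, -0.001, 1.0], [0.002, 1.0, 0.001], [-1.0, 0.002, 0.002]]
contact_force: [-8.1, -4.3, 34.8]
finger_gap: 0.525
time_s: 11.75
tool_pos: [0.4218, 0.2547, 0.0225]
tcp_rot: [[0.002, -0.001, 1.0], [0.002, 1.0, 0.001], [-1.0, 0.002, 0.002]]
contact_force: [-1.5, -1.1, 8.9]
finger_gap: 0.519
```

```bash
python3 -m crank '{"translation":[[-0.03,0,0],[-0.04,0,0],[-0.02,0,0.03],[0,-0.007,0.045],[0,-0.01,0.045]],"twist":[[0,0,0],[0,0,0],[0,0,0],[0,0,0],[0,0,0]],"gripper":[255,255,255,255,255]}' >/dev/null
python3 -m crank '{"translation":[[0,-0.01,0.045],[0,0,0.023],[0,0,0]],"twist":[[0,0,0],[0,0,0],[0,0,0]],"gripper":[255,255,255]}'
python3 m2.py w8 
```

```text
time_s: 12.55
tool_pos: [0.6117, 0.2253, 0.1109]
tcp_rot: [[0.002, 0.002, 1.0], [-0.001, 1.0, -0.002], [-1.0, -0.001, 0.002]]
contact_force: [0.2, -0.0, -0.7]
finger_gap: 0.516
[0.6117 0.2253 0.1109] 0.5159398007903272
yellow 1657 cap [0.6084 0.2418] yellow 1657 rim [0.608  0.2324] yellow 1657 floor [0.6079 0.2299] sides [0.0641 0.0802 0.0821 0.0778] ang [77.2818  0.4791 77.033  77.5541]
yellow 5065 cap [0.6084 0.2427] yellow 5065 rim [0.608  0.2335] yellow 5065 floor [0.6079 0.2309] sides [0.0449 0.0628 0.0614 0.0597] ang [77.8141  2.8171 76.9096 77.6119]
yellow 11058 cap [0.6109 0.1703] yellow 11058 rim [0.611 0.15 ] yellow 11058 floor [0.611  0.1445] sides [0.1036 0.0988 0.1181 0.0922] ang [ 2.7635 79.1254 87.117  68.9556]
green 2412 cap [0.4281 0.116 ] green 2412 rim [0.4002 0.0874] green 2412 floor [0.3926 0.0796] sides [0.0882 0.032  0.055  0.0414] ang [39.907  23.9039 42.7052 76.0728]
red 999 cap [0.4621 0.2072] red 999 rim [0.4393 0.1925] red 999 floor [0.4331 0.1885] sides [0.0118 0.0567 0.0135 0.0563] ang [77.0728  1.5682 77.1727 89.8862]
```

View pics/w8.png

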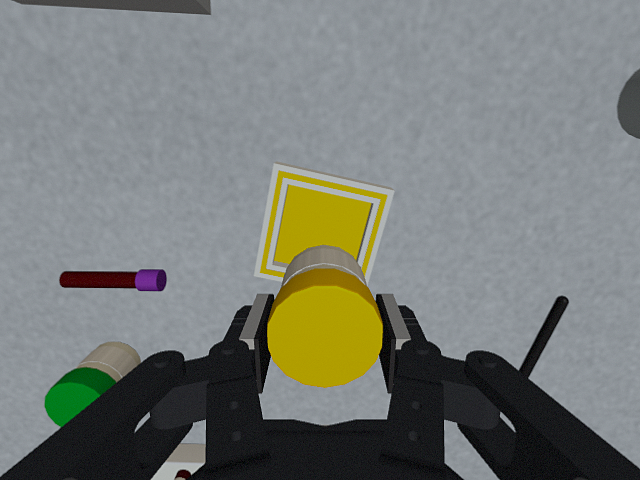

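Yellow is held upright over its dish (rim centre about (325,220)). Lowering with a 2 mm correction.

```bash
python3 -m crank '{"translation":[[0.04,0.002,-0.002],[0.03,0,0],[0.008,0,0],[0.004,0,0],[0,0,0]],"twist":[[0,0,0],[0,0,0],[0,0,0],[0,0,0],[0,0,0]],"gripper":[255,255,255,255,255]}'
python3 -m crank '{"translation":[[0,0,0],[0,0,0],[0,0,0],[0,0,0],[-0.03,0,0]],"twist":[[0,0,0],[0,0,0],[0,0,0],[0,0,0],[0,0,0]],"gripper":[60,30,0,0,0]}'
python3 -m crank '{"translation":[[-0.04,0,0],[-0.05,0,0],[-0.05,0.0,0],[0,-0.04,-0.03],[0,-0.04,-0.035]],"twist":[[0,0,0],[0,0,0],[0,0,0],[0,0,0],[0,0,0]],"gripper":[0,0,0,0,0]}'
python3 -m crank '{"translation":[[0,-0.035,-0.04],[0,-0.01,-0.04],[0,-0.0,-0.03],[0,0,0],[0,0,0]],"twist":[[0,0,0],[0,0,0],[0,0,0],[0,0,0],[0,0,0]],"gripper":[0,0,0,0,0]}'
python3 m2.py w9
python3 -c "
from h import *
s=snapshot('scene');save('scene9',s);cv2.imwrite('pics/s9c.png',s['pixels'][270:390,340:480,::-1].repeat(5,0).repeat(5,1))"
```

```text
time_s: 13.1
tool_pos: [0.6069, 0.2295, 0.0298]
tcp_rot: [[0.001, -0.001, 1.0], [0.001, 1.0, 0.001], [-1.0, 0.001, 0.001]]
contact_force: [-0.0, 0.2, -0.2]
finger_gap: 0.52
time_s: 13.6
tool_pos: [0.6038, 0.2284, 0.055]
tcp_rot: [[-0.007, -0.001, 1.0], [-0.003, 1.0, 0.001], [-1.0, -0.003, -0.007]]
contact_force: [0.4, 0.6, -0.3]
finger_gap: 1.004
time_s: 14.1
tool_pos: [0.5452, 0.1509, 0.2008]
tcp_rot: [[0.005, -0.002, 1.0], [0.001, 1.0, 0.002], [-1.0, 0.001, 0.005]]
contact_force: [-0.1, -1.4, 0.7]
finger_gap: 0.998
time_s: 14.6
tool_pos: [0.4362, 0.1087, 0.1992]
tcp_rot: [[0.001, -0.002, 1.0], [0.002, 1.0, 0.002], [-1.0, 0.002, 0.001]]
contact_force: [0.1, 0.9, 0.3]
finger_gap: 0.998
[0.4362 0.1087 0.1992] 0.9977611018574024
yellow 7083 cap [0.5943 0.2251] yellow 7083 rim [0.6116 0.2294] yellow 7083 floor [0.6163 0.2305] sides [0.0798 0.0782 0.0781 0.0927] ang [66.9648 77.5236 77.461  77.7441]
green 2243 cap [0.4331 0.1101] green 2243 rim [0.4329 0.1018] green 2243 floor [0.4328 0.0996] sides [0.055  0.0587 0.053  0.0427] ang [15.6189  0.1296 88.7533  0.1371]
green 747 cap [0.6142 0.0179] green 747 rim [ 0.6336 -0.0004] green 747 floor [ 0.6389 -0.0053] sides [0.0777 0.0764 0.0781 0.0775] ang [0.1372 0.9423 0.9564 0.6904]
green 2459 cap [0.6099 0.0185] green 2459 rim [0.6289 0.0003] green 2459 floor [ 0.634  -0.0046] sides [0.0563 0.0547 0.0558 0.0558] ang [0.1364 1.0421 1.3006 1.5853]
red 700 cap [0.4394 0.1898] red 700 rim [0.4399 0.1902] red 700 floor [0.44   0.1903] sides [0.0586 0.0085 0.058  0.0102] ang [89.3041 88.7503  0.9779  1.9251]
red 460 cap [ 0.4452 -0.108 ] red 460 rim [ 0.4463 -0.1399] red 460 floor [ 0.4466 -0.1486] sides [0.0189 0.0546 0.0336 0.0268] ang [39.7083 17.5523 66.9979  0.1041]
```

View pics/s9c.png

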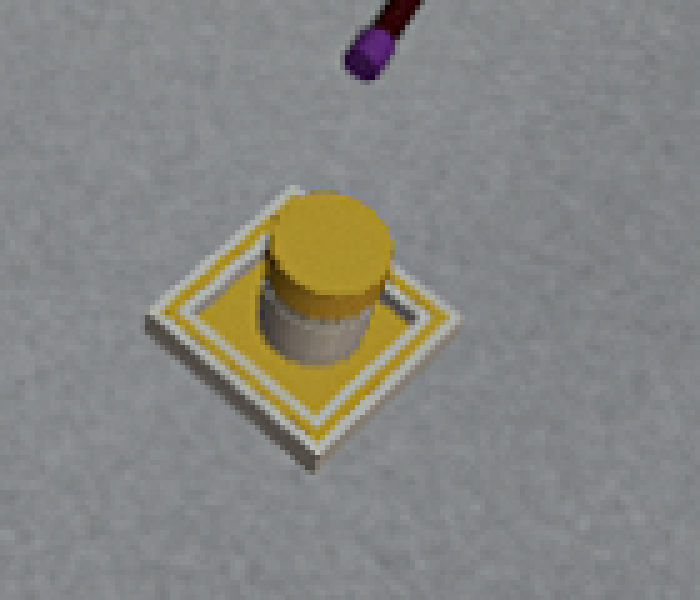

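View pics/w9.png

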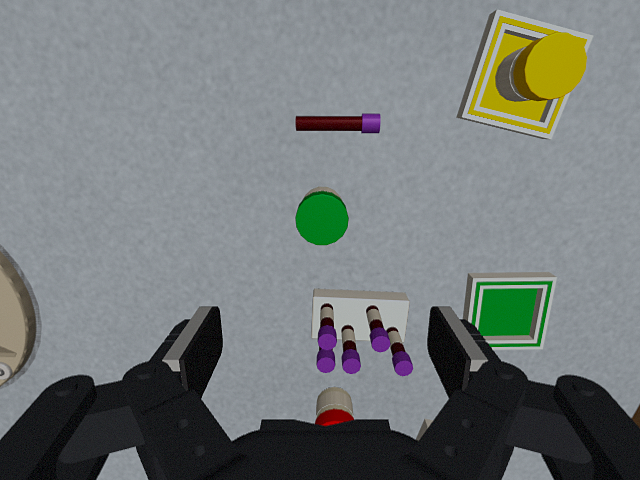

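Yellow is seated. In the wrist view green is at (322,218), so I'll descend on green.

```bash
python3 -m crank '{"translation":[[0,0.002,-0.003],[0.045,0,0],[0.045,0,0],[0.045,0,0],[0.032,0,0]],"twist":[[0,0,0],[0,0,0],[0,0,0],[0,0,0],[0,0,0]],"gripper":[0,0,0,0,0]}'
python3 -m crank '{"translation":[[0.01,0,0],[0,0,0],[0,0,0],[-0.001,0,0],[-0.001,0,0]],"twist":[[0,0,0],[0,0,0],[0,0,0],[0,0,0],[0,0,0]],"gripper":[0,0,255,255,255]}'
python3 -m crank '{"translation":[[0,0,0],[0,0,0],[0,0,0],[0,0,0]],"twist":[[0,0,0],[0,0,0],[0,0,0],[0,0,0]],"gripper":[255,255,255,255]}'
```

```text
time_s: 15.2
tool_pos: [0.4324, 0.1097, 0.0288]
tcp_rot: [[-0.002, -0.001, 1.0], [-0.002, 1.0, 0.001], [-1.0, -0.002, -0.002]]
contact_force: [-0.2, 0.2, 0.9]
finger_gap: 0.999
time_s: 15.7
tool_pos: [0.4344, 0.1109, 0.0251]
tcp_rot: [[0.002, -0.001, 1.0], [0.002, 1.0, 0.001], [-1.0, 0.002, 0.002]]
contact_force: [-5.8, -2.4, 29.5]
finger_gap: 0.518
time_s: 16.1
tool_pos: [0.4344, 0.1109, 0.0253]
tcp_rot: [[0.002, -0.001, 1.0], [0.002, 1.0, 0.001], [-1.0, 0.002, 0.002]]
contact_force: [-1.7, -0.9, 7.8]
finger_gap: 0.514
```

```bash
python3 -m crank '{"translation":[[-0.03,0,0],[-0.04,0,0],[-0.03,0,0.03],[0,-0.0,0.045],[0,-0.023,0.044]],"twist":[[0,0,0],[0,0,0],[0,0,0],[0,0,0],[0,0,0]],"gripper":[255,255,255,255,255]}' >/dev/null
python3 -m crank '{"translation":[[0,-0.03,0.04],[0,-0.03,0.04],[0,-0.03,0],[0,0,0],[0,0,0]],"twist":[[0,0,0],[0,0,0],[0,0,0],[0,0,0],[0,0,0]],"gripper":[255,255,255,255,255]}'
python3 m2.py w10 | grep green
```

```text
time_s: 17.1
tool_pos: [0.6324, -0.0038, 0.1242]
tcp_rot: [[0.0, 0.001, 1.0], [-0.0, 1.0, -0.001], [-1.0, -0.0, 0.0]]
contact_force: [-0.0, -0.4, 0.2]
finger_gap: 0.513
green 1477 cap [0.6316 0.0083] green 1477 rim [ 0.6316 -0.0011] green 1477 floor [ 0.6316 -0.0037] sides [0.0783 0.0773 0.0784 0.0779] ang [0.5925 0.8378 1.0273 0.7736]
green 4653 cap [0.6316 0.0092] green 4653 rim [ 0.6316 -0.0001] green 4653 floor [ 0.6316 -0.0027] sides [0.0599 0.0572 0.0599 0.0578] ang [0.7664 1.0836 1.3828 1.1162]
green 10528 cap [ 0.6316 -0.0647] green 10528 rim [ 0.6316 -0.0846] green 10528 floor [ 0.6316 -0.0901] sides [0.1568 0.0737 0.0874 0.1502] ang [41.4784 46.9678 73.9131 78.3503]
```

View pics/w10.png

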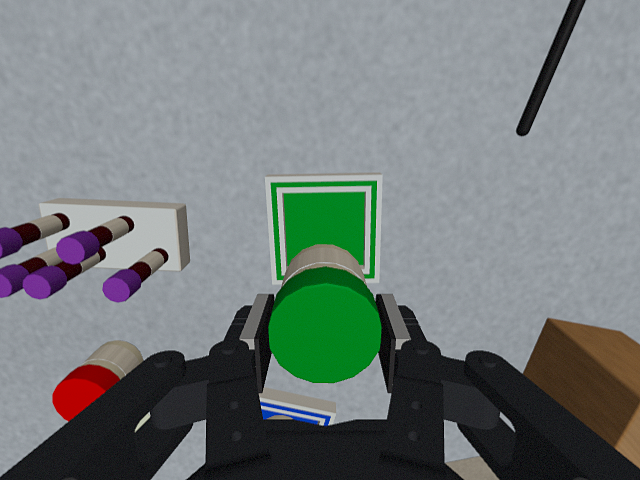

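```bash
python3 -m crank '{"translation":[[0.045,0.002,0],[0.035,0,0],[0.01,0,0],[0.004,0,0],[0,0,0]],"twist":[[0,0,0],[0,0,0],[0,0,0],[0,0,0],[0,0,0]],"gripper":[255,255,255,255,255]}'
python3 -m crank '{"translation":[[0,0,0],[0,0,0],[0,0,0],[0,0,0],[-0.03,0,0]],"twist":[[0,0,0],[0,0,0],[0,0,0],[0,0,0],[0,0,0]],"gripper":[60,30,0,0,0]}'
python3 -m crank '{"translation":[[-0.04,0,0],[-0.05,0,0],[-0.05,0.0,0],[0,-0.04,-0.03],[0,-0.04,-0.035]],"twist":[[0,0,0],[0,0,0],[0,0,0],[0,0,0],[0,0,0]],"gripper":[0,0,0,0,0]}'
python3 -m crank '{"translation":[[0,-0.035,-0.04],[0,-0.01,-0.04],[0,-0.0,-0.03],[0,0,0],[0,0,0]],"twist":[[0,0,0],[0,0,0],[0,0,0],[0,0,0],[0,0,0]],"gripper":[0,0,0,0,0]}'
python3 m2.py w11
python3 -c "
from h import *
s=snapshot('scene');save('scene11',s);cv2.imwrite('pics/s11c.png',s['pixels'][180:320,200:360,::-1].repeat(4,0).repeat(4,1))"
```

```text
time_s: 17.65
tool_pos: [0.6325, 0.0012, 0.0311]
tcp_rot: [[0.0, -0.003, 1.0], [0.001, 1.0, 0.003], [-1.0, 0.001, 0.0]]
contact_force: [0.0, 0.7, -1.0]
finger_gap: 0.511
time_s: 18.15
tool_pos: [0.6295, -0.0, 0.056]
tcp_rot: [[-0.007, -0.001, 1.0], [-0.001, 1.0, 0.001], [-1.0, -0.001, -0.007]]
contact_force: [0.4, -0.2, -0.6]
finger_gap: 0.997
time_s: 18.65
tool_pos: [0.5705, -0.0788, 0.2015]
tcp_rot: [[0.004, -0.004, 1.0], [-0.001, 1.0, 0.004], [-1.0, -0.001, 0.004]]
contact_force: [1.2, -1.1, 0.8]
finger_gap: 1.0
time_s: 19.15
tool_pos: [0.462, -0.1209, 0.2001]
tcp_rot: [[0.002, -0.001, 1.0], [0.002, 1.0, 0.001], [-1.0, 0.002, 0.002]]
contact_force: [0.9, -1.4, -0.2]
finger_gap: 1.003
[ 0.462  -0.1209  0.2001] 1.0029873532006794
blue 3084 cap [ 0.5794 -0.1897] blue 3084 rim [ 0.5921 -0.2055] blue 3084 floor [ 0.5956 -0.2098] sides [0.0708 0.0933 0.0815 0.0779] ang [87.9768 82.5794 75.8808 74.8473]
green 7219 cap [ 0.6187 -0.0052] green 7219 rim [ 0.6357 -0.0011] green 7219 floor [0.6404 0.    ] sides [0.0805 0.0774 0.0788 0.102 ] ang [73.4095  1.3571  1.202   0.0818]
red 2234 cap [ 0.4471 -0.1268] red 2234 rim [ 0.4456 -0.1358] red 2234 floor [ 0.4452 -0.1383] sides [0.0503 0.0643 0.064  0.0408] ang [83.83    0.0776 62.6088 80.5024]
red 506 cap [ 0.4852 -0.3398] red 506 rim [ 0.4878 -0.3718] red 506 floor [ 0.4885 -0.3805] sides [0.0624 0.0233 0.0824 0.0166] ang [ 9.638  75.2029 14.4292 14.7983]
```

View pics/s11c.png

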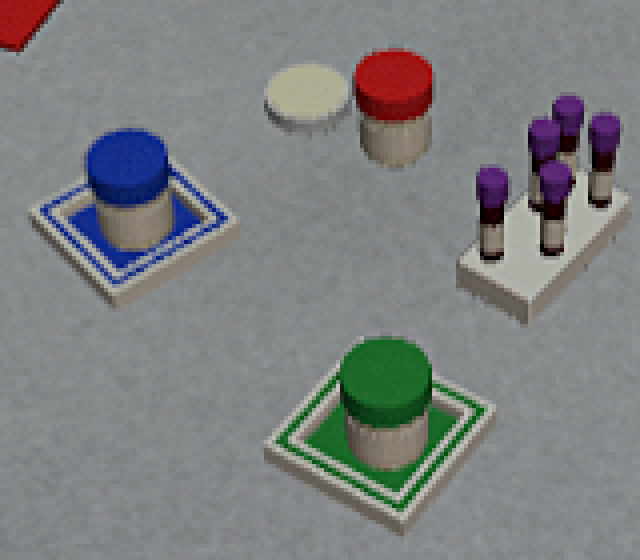

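View pics/w11.png

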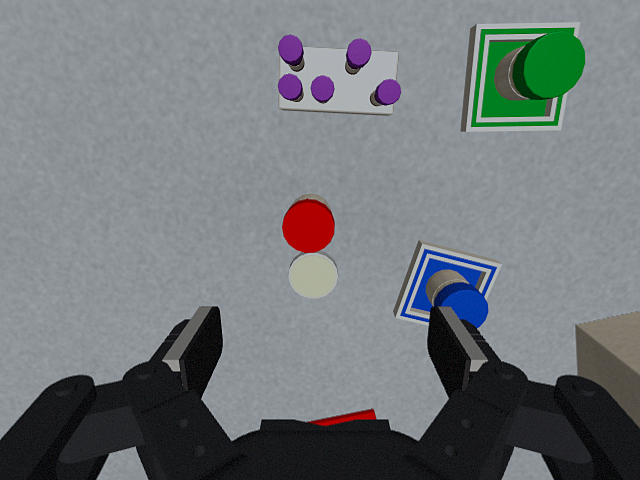

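Green is seated, and the rack is untouched. Red is at (309,226) in the wrist view. Grasping it.

```bash
python3 -m crank '{"translation":[[0,-0.005,-0.0146],[0.045,0,0],[0.045,0,0],[0.045,0,0],[0.032,0,0]],"twist":[[0,0,0],[0,0,0],[0,0,0],[0,0,0],[0,0,0]],"gripper":[0,0,0,0,0]}'
python3 -m crank '{"translation":[[0.01,0,0],[0,0,0],[0,0,0],[-0.001,0,0],[-0.001,0,0]],"twist":[[0,0,0],[0,0,0],[0,0,0],[0,0,0],[0,0,0]],"gripper":[0,0,255,255,255]}'
python3 -m crank '{"translation":[[0,0,0],[0,0,0],[0,0,0],[0,0,0]],"twist":[[0,0,0],[0,0,0],[0,0,0],[0,0,0]],"gripper":[255,255,255,255]}'
```

```text
time_s: 19.75
tool_pos: [0.4469, -0.1261, 0.0297]
tcp_rot: [[-0.003, -0.002, 1.0], [-0.001, 1.0, 0.002], [-1.0, -0.001, -0.003]]
contact_force: [0.4, 1.0, 0.3]
finger_gap: 0.998
time_s: 20.25
tool_pos: [0.4486, -0.1263, 0.0261]
tcp_rot: [[0.003, -0.001, 1.0], [0.0, 1.0, 0.001], [-1.0, 0.0, 0.003]]
contact_force: [-7.2, 1.0, 32.5]
finger_gap: 0.517
time_s: 20.65
tool_pos: [0.4487, -0.1263, 0.0263]
tcp_rot: [[0.003, -0.001, 1.0], [0.001, 1.0, 0.001], [-1.0, 0.001, 0.003]]
contact_force: [-2.4, 0.5, 8.2]
finger_gap: 0.512
```

```bash
python3 -m crank '{"translation":[[-0.03,0,0],[-0.045,0,0],[-0.045,0,0],[-0.03,0.03,0.01],[0,0.045,0.015]],"twist":[[0,0,0],[0,0,0],[0,0,0],[0,0,0],[0,0,0]],"gripper":[255,255,255,255,255]}' |head -2
python3 -m crank '{"translation":[[0,0.049,0.01],[0,0.05,0],[0,0.05,0],[0,0.05,0],[0,0.05,0]],"twist":[[0,0,0],[0,0,0],[0,0,0],[0,0,0],[0,0,0]],"gripper":[255,255,255,255,255]}' |head -2
python3 -m crank '{"translation":[[0,0.05,0],[0,0.05,0],[0,0.05,0],[0,0,0],[0,0,0]],"twist":[[0,0,0],[0,0,0],[0,0,0],[0,0,0],[0,0,0]],"gripper":[255,255,255,255,255]}'
python3 m2.py w12 >/dev/null
```

```text
time_s: 21.15
tool_pos: [0.475, -0.0535, 0.1805]
time_s: 21.65
tool_pos: [0.4818, 0.1999, 0.1759]
time_s: 22.15
tool_pos: [0.4812, 0.3495, 0.1749]
tcp_rot: [[0.0, -0.004, 1.0], [-0.0, 1.0, 0.004], [-1.0, -0.0, 0.0]]
contact_force: [0.6, -0.6, -1.3]
finger_gap: 0.518
```

View pics/w12.png

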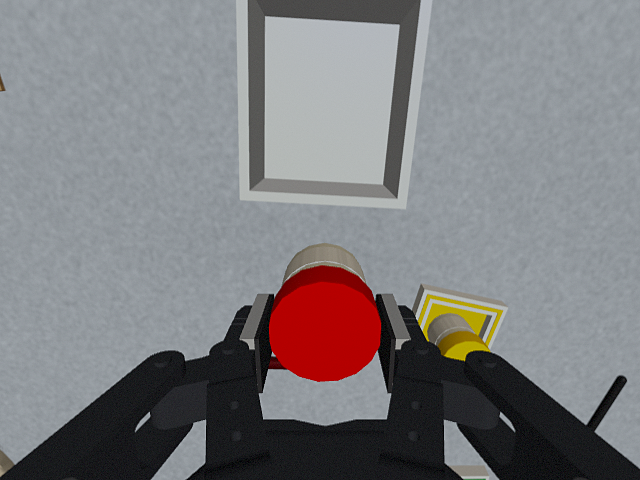

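```bash
python3 -m crank '{"translation":[[0,0.05,0],[0,0,0],[0,0,0]],"twist":[[0,0,0],[0,0,0],[0,0,0]],"gripper":[255,255,255]}'
python3 m2.py w13 >/dev/null
```

```text
time_s: 22.5
tool_pos: [0.482, 0.3974, 0.1749]
tcp_rot: [[0.0, -0.001, 1.0], [-0.0, 1.0, 0.001], [-1.0, -0.0, 0.0]]
contact_force: [0.3, -1.1, -0.4]
finger_gap: 0.514
```

View pics/w13.png

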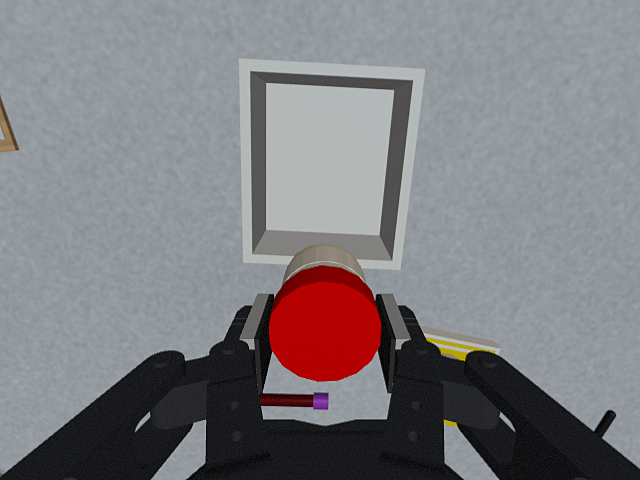

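Full box rim visible with corners at (239,59), (424,69), (400,269), (243,262). I'll measure from these, and triangulate with w12's near corners for height.

```bash
python3 - <<'E'
from h import *
s=np.load('pics/w13.npy',allow_pickle=True).item();t=np.load('pics/w12.npy',allow_pickle=True).item()
C=[(239,59),(424,69),(400,269),(243,262)]
def sub(s,C):
    g=cv2.cvtColor(s['pixels'],cv2.COLOR_RGB2GRAY)
    return cv2.cornerSubPix(g,np.array(C,np.float32).reshape(-1,1,2),(5,5),(-1,-1),(3,50,.01)).reshape(-1,2)
q=sub(s,C);print(q)
P=plane(s,q,.074,s['obs']);ed=np.roll(P,-1,0)-P
print(P,P.mean(0),np.linalg.norm(ed,axis=1),np.degrees(np.arctan2(ed[:,1],ed[:,0])))
q2=sub(t,[(406,208),(240,200)]);print(q2)
for i,(a,b) in enumerate(((q[2],q2[0]),(q[3],q2[1]))):
    r=[]
    for k,p in ((s,a),(t,b)):
        o,d=ray(k,p,k['obs']);r.append((o,d[0]))
    print(tri(r))
E
```

```text
[[238.3416  57.7424]
 [425.0279  68.6204]
 [400.0349 269.6012]
 [242.4974 262.3238]]
[[0.4261 0.5166 0.074 ]
 [0.5459 0.5104 0.074 ]
 [0.5391 0.3708 0.074 ]
 [0.4191 0.3765 0.074 ]] [0.4826 0.4436 0.074 ] [0.12   0.1398 0.1201 0.1402] [ -2.9307 -92.8077 177.2431  87.1457]
[[405.3031 208.9719]
 [239.4078 199.6181]]
(array([0.5395, 0.3698, 0.0717]), [np.float64(7.545632848994934e-05), np.float64(7.545632849006072e-05)])
(array([0.4193, 0.3766, 0.0742]), [np.float64(0.00012165688160537571), np.float64(0.00012165688160530856)])
```

Box centre is (0.4826,0.4436) with yaw -2.8° and rim at about 0.073. The sides of 0.120/0.140 match. Placing red at the centre.

```bash
python3 -m crank '{"translation":[[0,0.0462,0.0006],[0.045,0,0],[0.045,0,0],[0.035,0,0],[0.01,0,0]],"twist":[[0.049,0,0],[0,0,0],[0,0,0],[0,0,0],[0,0,0]],"gripper":[255,255,255,255,255]}'
python3 -m crank '{"translation":[[0.004,0,0],[0,0,0]],"twist":[[0,0,0],[0,0,0]],"gripper":[255,255]}'
```

```text
time_s: 23.05
tool_pos: [0.4813, 0.4401, 0.0359]
tcp_rot: [[-0.004, 0.051, 0.999], [-0.005, 0.999, -0.051], [-1.0, -0.006, -0.004]]
contact_force: [-1.4, -0.5, -1.0]
finger_gap: 0.518
time_s: 23.25
tool_pos: [0.4837, 0.4438, 0.0374]
tcp_rot: [[0.002, 0.049, 0.999], [0.001, 0.999, -0.049], [-1.0, 0.001, 0.002]]
contact_force: [0.2, 0.2, 0.8]
finger_gap: 0.518
```

```bash
python3 -m crank '{"translation":[[0.003,0,0],[0,0,0],[0,0,0]],"twist":[[0,0,0],[0,0,0],[0,0,0]],"gripper":[255,255,255]}'
```

```text
time_s: 23.55
tool_pos: [0.4827, 0.4444, 0.0337]
tcp_rot: [[0.001, 0.048, 0.999], [0.001, 0.999, -0.048], [-1.0, 0.001, 0.001]]
contact_force: [0.7, 1.0, 0.1]
finger_gap: 0.512
```

Bottom is about 1 mm above the floor. Partial open to release, then lift.

```bash
python3 -m crank '{"translation":[[0,0,0],[0,0,0],[0,0,0],[0,0,0],[0,0,0]],"twist":[[0,0,0],[0,0,0],[0,0,0],[0,0,0],[0,0,0]],"gripper":[85,75,70,70,70]}'
python3 -m crank '{"translation":[[-0.02,0,0],[-0.03,0,0],[-0.045,0,0],[-0.045,0,0],[-0.02,-0.045,0]],"twist":[[0,0,0],[0,0,0],[0,0,0],[0,0,0],[0,0,0]],"gripper":[70,70,70,0,0]}'
python3 -m crank '{"translation":[[0,-0.05,0],[0,-0.05,0],[0,0,0],[0,0,0]],"twist":[[0,0,0],[0,0,0],[0,0,0],[0,0,0]],"gripper":[0,0,0,0]}'
python3 m2.py w14 | grep red
python3 -c "
from h import *
s=snapshot('scene');save('scene14',s);cv2.imwrite('pics/s14c.png',s['pixels'][260:390,460:600,::-1].repeat(4,0).repeat(4,1))"
```

```text
time_s: 24.05
tool_pos: [0.4823, 0.444, 0.0326]
tcp_rot: [[-0.0, 0.048, 0.999], [-0.0, 0.999, -0.048], [-1.0, -0.0, -0.0]]
contact_force: [0.3, -0.7, 1.0]
finger_gap: 0.728
time_s: 24.55
tool_pos: [0.4794, 0.4059, 0.1967]
tcp_rot: [[0.004, 0.039, 0.999], [0.006, 0.999, -0.039], [-1.0, 0.007, 0.004]]
contact_force: [0.4, -0.2, 0.2]
finger_gap: 0.996
time_s: 24.95
tool_pos: [0.4757, 0.298, 0.1932]
tcp_rot: [[0.0, 0.051, 0.999], [0.001, 0.999, -0.051], [-1.0, 0.001, 0.0]]
contact_force: [-0.4, 0.9, -0.5]
finger_gap: 0.999
red 3409 cap [0.4811 0.4444] red 3409 rim [0.4813 0.452 ] red 3409 floor [0.4814 0.4541] sides [0.0548 0.042  0.0382 0.0609] ang [63.6794 70.3267 85.4874 87.1295]
red 517 cap [0.4434 0.2113] red 517 rim [0.4394 0.1932] red 517 floor [0.4383 0.1882] sides [0.0586 0.0117 0.0582 0.014 ] ang [88.2871 84.3297  0.5491 87.0574]
```

View pics/s14c.png

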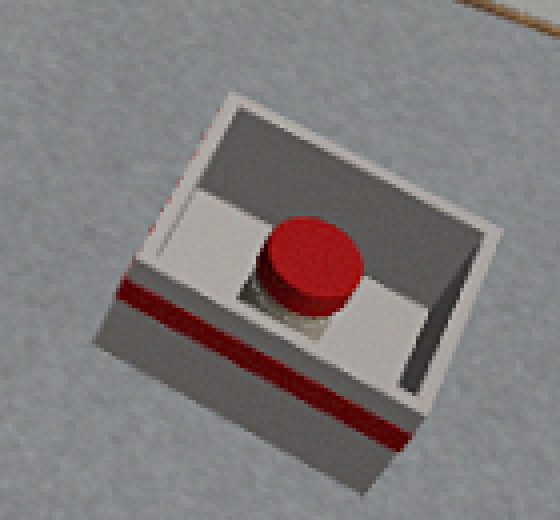

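View pics/w14.png

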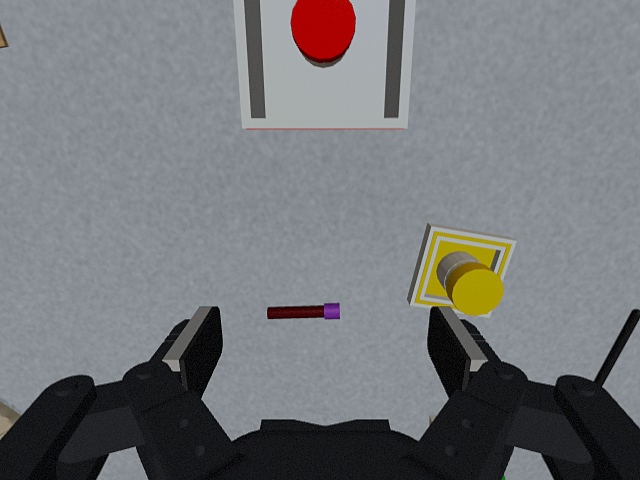

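Red stands upright in the box. Travelling to the lid, at (0.477,-0.445) with yaw 13.9°.

```bash
python3 -m crank '{"translation":[[0,0,0],[0,-0.05,0.005],[0,-0.05,0.005],[0,-0.05,0],[0,-0.05,0]],"twist":[[-0.049,0,0],[0,0,0],[0,0,0],[0,0,0],[0,0,0]],"gripper":[0,0,0,0,0]}' |head -2
python3 -m crank '{"translation":[[0,-0.05,0],[0,-0.05,0],[0,-0.05,0],[0,-0.05,0],[0,-0.05,0]],"twist":[[0,0,0],[0,0,0],[0,0,0],[0,0,0],[0,0,0]],"gripper":[0,0,0,0,0]}' |head -2
python3 -m crank '{"translation":[[0,-0.05,0],[0,-0.05,0],[0,-0.05,0],[0,-0.04,0],[0,0,0]],"twist":[[0,0,0],[0,0,0],[0,0,0],[0,0,0],[-0.121,0,0]],"gripper":[0,0,0,0,0]}' 
python3 -m crank '{"translation":[[0,0,0],[0,0,0],[0,0,0]],"twist":[[-0.121,0,0],[0,0,0],[0,0,0]],"gripper":[0,0,0]}' 
python3 m2.py w15 |grep red; python3 -c "
from h import *
print(get_obs()['q'])"
```

```text
time_s: 25.55
tool_pos: [0.4858, 0.0994, 0.1925]
time_s: 26.05
tool_pos: [0.4868, -0.1508, 0.1929]
time_s: 26.55
tool_pos: [0.4846, -0.3459, 0.1918]
tcp_rot: [[-0.003, -0.117, 0.993], [-0.004, 0.993, 0.117], [-1.0, -0.004, -0.004]]
contact_force: [-1.3, -0.0, 0.7]
finger_gap: 1.001
time_s: 26.85
tool_pos: [0.4871, -0.3394, 0.1922]
tcp_rot: [[-0.001, -0.239, 0.971], [0.0, 0.971, 0.239], [-1.0, 0.0, -0.0]]
contact_force: [0.1, 0.8, 0.1]
finger_gap: 0.996
red 13679 cap [ 0.4746 -0.4226] red 13679 rim [ 0.4753 -0.4402] red 13679 floor [ 0.4755 -0.445 ] sides [0.145  0.1238 0.145  0.1234] ang [14.371  13.9203 14.2185 13.9071]
[-0.0629  0.4188  0.8364  1.5354 -0.3159  1.3287  1.0484]
```

View pics/w15.png

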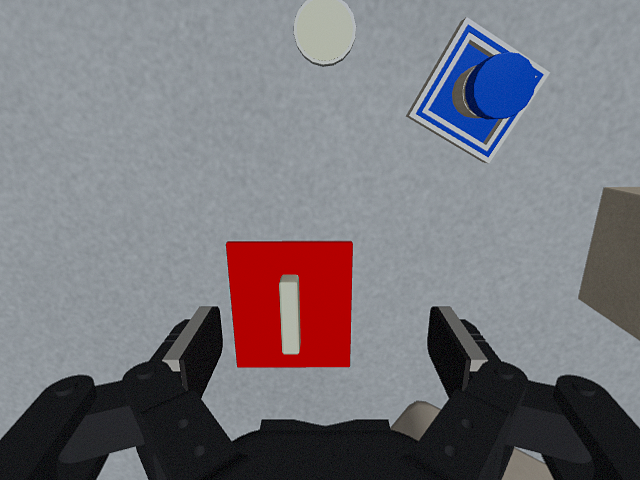

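The lid is fully in view: plate corners around (227,241)–(351,366), handle top (281–300, 283–354). Measuring it, with height from two wrist views.

```bash
cat > lid.py <<'E'
from h import *
import sys
s=np.load(f'pics/{sys.argv[1]}.npy',allow_pickle=True).item();o=s['obs']
i=s['pixels'];cv2.imwrite('pics/%s_c.png'%sys.argv[1],cv2.resize(i[230:380,210:370,::-1],None,fx=4,fy=4,interpolation=2))
m=mask(s,'red',100,40);b=max(blobs(m),key=lambda b:b[1][4])
h=cv2.convexHull(cv2.findContours(b[3].astype(np.uint8),0,1)[0][0]);q=cv2.approxPolyN(h,4).reshape(-1,2).astype(float)
print('plate px',q);P=plane(s,q,.016,o);ed=np.roll(P,-1,0)-P
print(P[:,:2],P.mean(0),np.linalg.norm(ed,axis=1),np.degrees(np.arctan2(ed[:,1],ed[:,0])))
fill=cv2.fillPoly(np.zeros_like(m),[h],255)
inn=cv2.erode(fill,np.ones((7,7)))&~m
g=cv2.cvtColor(i,cv2.COLOR_RGB2GRAY)
bb=max(blobs(inn,30),key=lambda b:b[1][4]);gv=g[bb[3]];print('handle gray',np.percentile(gv,[5,25,50,75,95]))
top=(bb[3]&(g>np.percentile(gv,50)-12)).astype(np.uint8)
top=cv2.morphologyEx(top,cv2.MORPH_OPEN,np.ones((3,3)))
r=cv2.minAreaRect(cv2.findNonZero(top));print('rect',r)
print('handle top c',plane(s,[r[0]],.038,o),'whole')
c=cv2.boxPoints(r);P=plane(s,c,.038,o);ed=np.roll(P,-1,0)-P;print(np.linalg.norm(ed,axis=1),np.degrees(np.arctan2(ed[:,1],ed[:,0])))
E
python3 lid.py w15
```

```text
plate px [[352. 241.]
 [350. 367.]
 [237. 367.]
 [225. 241.]]
[[ 0.5186 -0.3602]
 [ 0.5544 -0.4998]
 [ 0.4349 -0.5294]
 [ 0.3995 -0.3897]] [ 0.4769 -0.4448  0.016 ] [0.1441 0.1231 0.1442 0.1227] [ -75.629  -166.0797  104.2185   13.9071]
handle gray [107.35 165.   178.   179.   180.  ]
rect ((289.603759765625, 317.88677978515625), (70.4551773071289, 15.811149597167969), 87.51044464111328)
handle top c [[ 0.4771 -0.4437  0.038 ]] whole
[0.0148 0.0769 0.0159 0.077 ] [  16.623   -75.2201 -163.1798  104.0059]
```

View pics/w15_c.png

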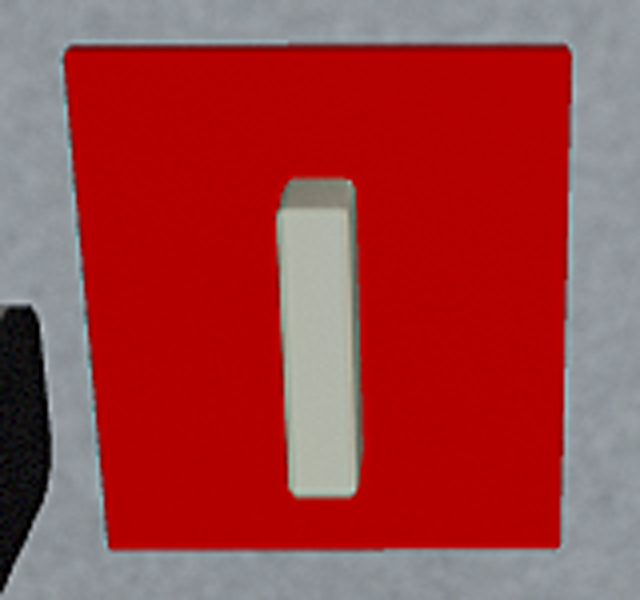

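Plate measured at z=0.016 gives 0.144×0.123 as it must, with centre (0.477,-0.444) and yaw 14.0°. Moving over the handle and down to TCP z 0.017.

```bash
python3 -m crank '{"translation":[[0,-0.04,-0.015],[0,-0.045,-0.02],[0.03,-0.0143,0],[0.045,0,0],[0.045,0,0]],"twist":[[0,0,0],[0,0,0],[0,0,0],[0,0,0],[0,0,0]],"gripper":[0,0,0,0,0]}' |head -2
python3 -m crank '{"translation":[[0.035,0,0],[0,0,0],[0,0,0]],"twist":[[0,0,0],[0,0,0],[0,0,0]],"gripper":[100,120,120]}'
python3 m2.py w16 >/dev/null
```

```text
time_s: 27.4
tool_pos: [0.4766, -0.4457, 0.0716]
time_s: 27.7
tool_pos: [0.4764, -0.4449, 0.0382]
tcp_rot: [[-0.001, -0.24, 0.971], [-0.0, 0.971, 0.24], [-1.0, 0.0, -0.001]]
contact_force: [-0.4, -0.5, 1.6]
finger_gap: 0.533
```

View pics/w16.png

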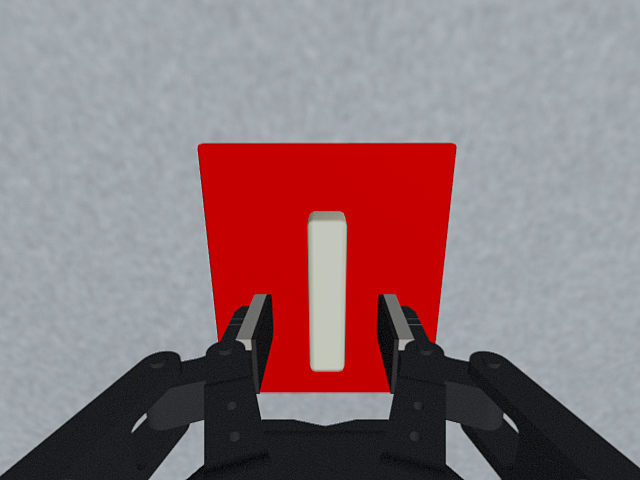

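```bash
python3 lid.py w16 | grep -E "plate|0.0|top"; python3 -m crank '{"translation":[[0.01,0,0],[0.011,0,0],[0,0,0]],"twist":[[0,0,0],[0,0,0],[0,0,0]],"gripper":[120,120,120]}'
```

```text
plate px [[457. 143.]
 [ 0.4003 -0.3914]] [ 0.477 -0.446  0.016] [0.1425 0.1228 0.1433 0.1225] [ -75.9984 -165.6656  103.8714   13.9501]
rect ((328.5, 295.0), (146.0, 33.0), 90.0)
handle top c [[ 0.4769 -0.4425  0.038 ]] whole
[0.0145 0.0763 0.0167 0.0763] [  13.963   -75.051  -166.0075  103.3336]
time_s: 28.05
tool_pos: [0.4756, -0.4443, 0.0154]
tcp_rot: [[-0.001, -0.241, 0.971], [0.001, 0.971, 0.241], [-1.0, 0.002, -0.001]]
contact_force: [0.2, -0.0, -0.1]
finger_gap: 0.529
```

```bash
python3 -m crank '{"translation":[[0,0,0],[0,0,0]],"twist":[[0,0,0],[0,0,0]],"gripper":[180,190]}'
python3 -m crank '{"translation":[[0,0,0],[0,0,0],[0,0,0]],"twist":[[0,0,0],[0,0,0],[0,0,0]],"gripper":[230,255,255]}'
python3 -m crank '{"translation":[[0,0,0],[0,0,0],[0,0,0]],"twist":[[0,0,0],[0,0,0],[0,0,0]],"gripper":[255,255,255]}'
```

```text
time_s: 28.25
tool_pos: [0.476, -0.4454, 0.017]
tcp_rot: [[0.0, -0.24, 0.971], [-0.0, 0.971, 0.24], [-1.0, -0.0, 0.0]]
contact_force: [0.1, 0.4, 0.2]
finger_gap: 0.261
time_s: 28.55
tool_pos: [0.4762, -0.4455, 0.0173]
tcp_rot: [[0.001, -0.241, 0.971], [-0.001, 0.971, 0.241], [-1.0, -0.001, 0.001]]
contact_force: [-1.4, 2.2, 6.7]
finger_gap: 0.188
time_s: 28.85
tool_pos: [0.4762, -0.4455, 0.0173]
tcp_rot: [[0.001, -0.241, 0.971], [-0.001, 0.971, 0.241], [-1.0, -0.001, 0.001]]
contact_force: [-0.6, 1.7, 6.2]
finger_gap: 0.188
```

```bash
python3 -m crank '{"translation":[[-0.015,0,0],[-0.035,0,0],[-0.045,0,0],[-0.045,0,0],[-0.04,0,0]],"twist":[[0,0,0],[0,0,0],[0,0,0],[0,0,0],[0,0,0]],"gripper":[255,255,255,255,255]}' |tail -2
python3 -m crank '{"translation":[[0,0,0],[0,0,0],[0,0,0]],"twist":[[0.121,0,0],[0.121,0,0],[0,0,0]],"gripper":[255,255,255]}'
python3 m2.py w17 >/dev/null;  python3 -c "
from h import *
s=snapshot('side');save('side17',s);print(s['pixels'].shape)"
```

```text
contact_force: [0.7, -1.1, -1.7]
finger_gap: 0.187
time_s: 29.65
tool_pos: [0.4758, -0.445, 0.1972]
tcp_rot: [[-0.0, 0.001, 1.0], [-0.0, 1.0, -0.001], [-1.0, -0.0, -0.0]]
contact_force: [0.1, -0.8, -2.4]
finger_gap: 0.188
(480, 640, 3)
```

View pics/w17.png

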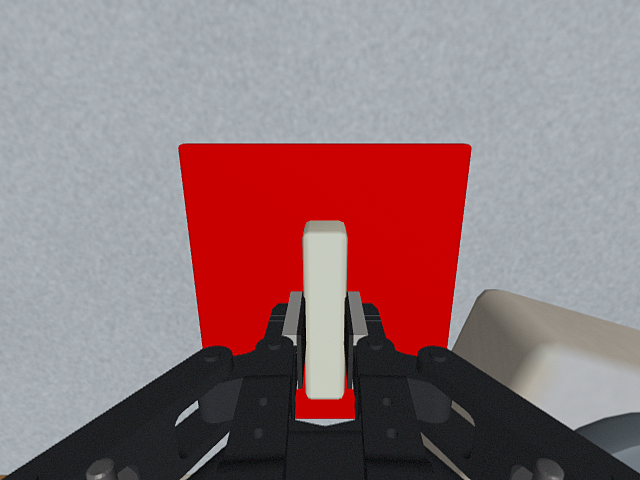

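View pics/side17.png

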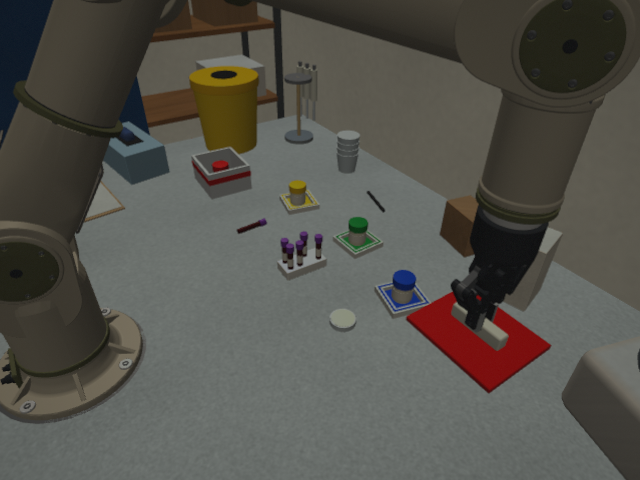

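```bash
python3 - <<'E'
from h import *
s=np.load('pics/w17.npy',allow_pickle=True).item();o=s['obs'];z=o['tool_pos'][2]-.0013
P=plane(s,[(179.5,143.5),(470.5,143.5)],z,o);print(P,np.linalg.norm(P[1]-P[0]))
m=P.mean(0);print('rel centre',m[:2]-[0,.072]-o['tool_pos'][:2])
# handle near/far top ends
H=plane(s,[(303,237),(347,237),(305,399),(344,399)],z+.022,o);print(H,H.mean(0)[:2]-o['tool_pos'][:2])
# left/right edges slopes
E
python3 - <<'E'
from math import *
# box centre, from TCP now
print(.4826-.4758,.4436+.445)
E
```

```text
[[ 0.415  -0.3741  0.1959]
 [ 0.5357 -0.3742  0.1959]] 0.12069901977061441
rel centre [-0.0004 -0.0012]
[[ 0.4669 -0.4079  0.2179]
 [ 0.4838 -0.4079  0.2179]
 [ 0.4664 -0.4843  0.2179]
 [ 0.4839 -0.4843  0.2179]] [-0.0006 -0.0012]
0.006799999999999973 0.8886000000000001
```

The lid is held level and aligned, centred within 1 mm of the TCP. All pots stand in place in the side view. Carrying it to the box.

```bash
python3 -m crank '{"translation":[[0,0.02,0.002],[0,0.035,0.005],[0,0.045,0],[0,0.045,0],[0,0.045,0]],"twist":[[0,0,0],[0,0,0],[0,0,0],[0,0,0],[0,0,0]],"gripper":[255,255,255,255,255]}' |head -2
python3 -m crank '{"translation":[[0,0.045,0],[0,0.045,0],[0,0.045,0],[0,0.045,0],[0,0.045,0]],"twist":[[0,0,0],[0,0,0],[0,0,0],[0,0,0],[0,0,0]],"gripper":[255,255,255,255,255]}' |head -2
python3 -m crank '{"translation":[[0,0.045,0],[0,0.045,0],[0,0.045,0],[0,0.045,0],[0,0.045,0]],"twist":[[0,0,0],[0,0,0],[0,0,0],[0,0,0],[0,0,0]],"gripper":[255,255,255,255,255]}' |head -2
python3 -m crank '{"translation":[[0,0.045,0],[0,0.045,0],[0,0.04,0],[0,0.03,0],[0,0.02,0]],"twist":[[0,0,0],[0,0,0],[0,0,0],[0,0,0],[0.049,0,0]],"gripper":[255,255,255,255,255]}'
python3 -m crank '{"translation":[[0,0,0],[0,0,0]],"twist":[[0,0,0],[0,0,0]],"gripper":[255,255]}'
```

```text
time_s: 30.25
tool_pos: [0.4822, -0.2535, 0.1962]
time_s: 30.75
tool_pos: [0.482, -0.0285, 0.1968]
time_s: 31.25
tool_pos: [0.4819, 0.1964, 0.1968]
time_s: 31.75
tool_pos: [0.4809, 0.3777, 0.1959]
tcp_rot: [[-0.001, 0.042, 0.999], [-0.0, 0.999, -0.042], [-1.0, -0.0, -0.001]]
contact_force: [-0.0, 0.4, -1.0]
finger_gap: 0.189
time_s: 31.95
tool_pos: [0.482, 0.3744, 0.1961]
tcp_rot: [[-0.0, 0.045, 0.999], [-0.001, 0.999, -0.045], [-1.0, -0.002, -0.0]]
contact_force: [0.1, -0.5, -1.8]
finger_gap: 0.193
```

```bash
python3 -m crank '{"translation":[[0,0.035,-0.001],[0,0.0346,-0.001],[0.03,0,0],[0,0,0],[0,0,0]],"twist":[[0,0,0],[0,0,0],[0,0,0],[0,0,0],[0,0,0]],"gripper":[255,255,255,255,255]}'
python3 -c "
from h import *
for n in ['scene','side']:
  s=snapshot(n);save(n+'18',s)
a=cv2.imread('pics/scene18.png')[230:400,440:620];b=cv2.imread('pics/side18.png')[90:220,140:290]
cv2.imwrite('pics/a18.png',cv2.resize(a,None,fx=3,fy=3));cv2.imwrite('pics/b18.png',cv2.resize(b,None,fx=4,fy=4))"
python3 m2.py w18 >/dev/null
```

```text
time_s: 32.45
tool_pos: [0.484, 0.442, 0.1666]
tcp_rot: [[-0.001, 0.05, 0.999], [-0.002, 0.999, -0.05], [-1.0, -0.002, -0.001]]
contact_force: [0.3, 0.3, -1.0]
finger_gap: 0.192
```

View pics/a18.png

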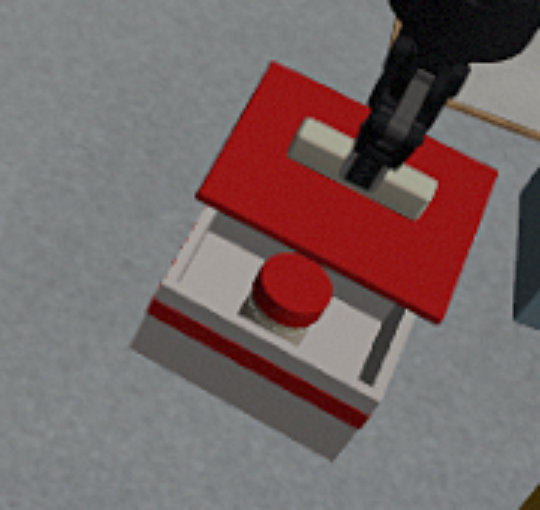

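View pics/b18.png

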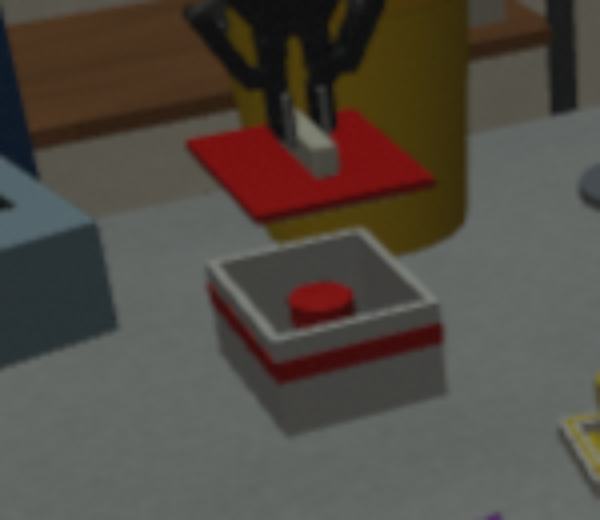

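View pics/w18.png

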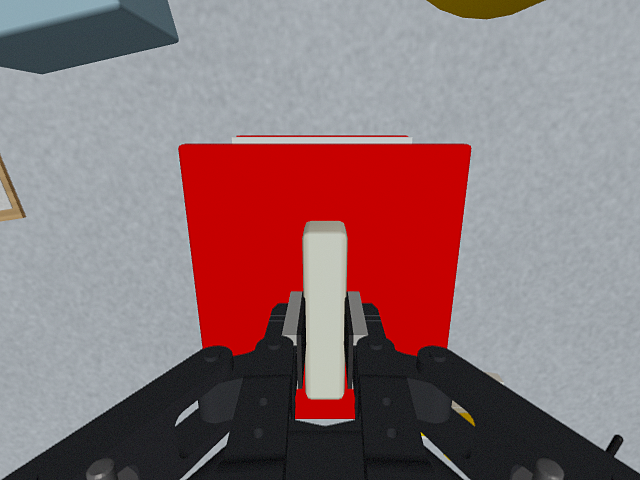

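The lid is parallel to the box and centred over it in all views. Lowering, with the final millimetres slow.

```bash
python3 -m crank '{"translation":[[0.03,0.001,-0.001],[0.03,0,0],[0.008,0,0],[0,0,0],[0,0,0]],"twist":[[0,0,0],[0,0,0],[0,0,0],[0,0,0],[0,0,0]],"gripper":[255,255,255,255,255]}'
python3 -m crank '{"translation":[[0.005,0,0],[0.004,0,0],[0,0,0],[0,0,0]],"twist":[[0,0,0],[0,0,0],[0,0,0],[0,0,0]],"gripper":[255,255,255,255]}'
```

```text
time_s: 33.1
tool_pos: [0.4835, 0.4458, 0.1006]
tcp_rot: [[0.002, 0.048, 0.999], [0.002, 0.999, -0.048], [-1.0, 0.002, 0.002]]
contact_force: [-0.2, 0.3, -1.8]
finger_gap: 0.193
time_s: 33.5
tool_pos: [0.4824, 0.4455, 0.0896]
tcp_rot: [[-0.0, 0.048, 0.999], [-0.0, 0.999, -0.048], [-1.0, -0.0, -0.0]]
contact_force: [0.1, -0.0, -1.8]
finger_gap: 0.19
```

```bash
python3 -m crank '{"translation":[[0.003,-0.001,0],[0.002,0,0],[0,0,0],[0,0,0]],"twist":[[0,0,0],[0,0,0],[0,0,0],[0,0,0]],"gripper":[255,255,255,255]}'
python3 -m crank '{"translation":[[0.002,0,0],[0,0,0],[0,0,0]],"twist":[[0,0,0],[0,0,0],[0,0,0]],"gripper":[255,255,255]}'
```

```text
time_s: 33.9
tool_pos: [0.4823, 0.4445, 0.0845]
tcp_rot: [[-0.0, 0.048, 0.999], [-0.0, 0.999, -0.048], [-1.0, -0.0, -0.0]]
contact_force: [0.9, 0.2, -2.0]
finger_gap: 0.192
time_s: 34.2
tool_pos: [0.4826, 0.4447, 0.0833]
tcp_rot: [[0.0, 0.048, 0.999], [0.001, 0.999, -0.048], [-1.0, 0.001, 0.0]]
contact_force: [-1.3, -1.9, 5.2]
finger_gap: 0.187
```

Contact at TCP z 0.0833, exactly where it should seat. Releasing and lifting clear.

```bash
python3 -m crank '{"translation":[[0,0,0],[0,0,0],[0,0,0],[0,0,0],[-0.02,0,0]],"twist":[[0,0,0],[0,0,0],[0,0,0],[0,0,0],[0,0,0]],"gripper":[150,100,80,80,80]}'
python3 -m crank '{"translation":[[-0.04,0,0],[-0.045,0,0],[-0.045,0,0],[0,-0.045,0],[0,-0.045,0]],"twist":[[0,0,0],[0,0,0],[0,0,0],[0,0,0],[0,0,0]],"gripper":[80,0,0,0,0]}' |head -2
python3 -m crank '{"translation":[[0,-0.04,0],[0,0,0],[0,0,0]],"twist":[[0,0,0],[0,0,0],[0,0,0]],"gripper":[0,0,0]}' |head -2
python3 m2.py w19 >/dev/null
python3 -c "
from h import *
for n in ['scene','side']:
  s=snapshot(n);save(n+'19',s);np.save('pics/%s19.npy'%n,s,allow_pickle=True)
b=cv2.imread('pics/side19.png')[120:220,150:290]
cv2.imwrite('pics/b19.png',cv2.resize(b,None,fx=5,fy=5,interpolation=2))
b=cv2.imread('pics/scene19.png')[260:390,460:600]
cv2.imwrite('pics/a19.png',cv2.resize(b,None,fx=4.5,fy=4.5,interpolation=2))"
```

```text
time_s: 34.7
tool_pos: [0.4808, 0.4434, 0.0997]
tcp_rot: [[-0.004, 0.048, 0.999], [-0.004, 0.999, -0.048], [-1.0, -0.004, -0.004]]
contact_force: [-0.0, -0.4, -0.1]
finger_gap: 0.685
time_s: 35.2
tool_pos: [0.4787, 0.3551, 0.2341]
time_s: 35.5
tool_pos: [0.4764, 0.314, 0.2332]
```

View pics/scene19.png

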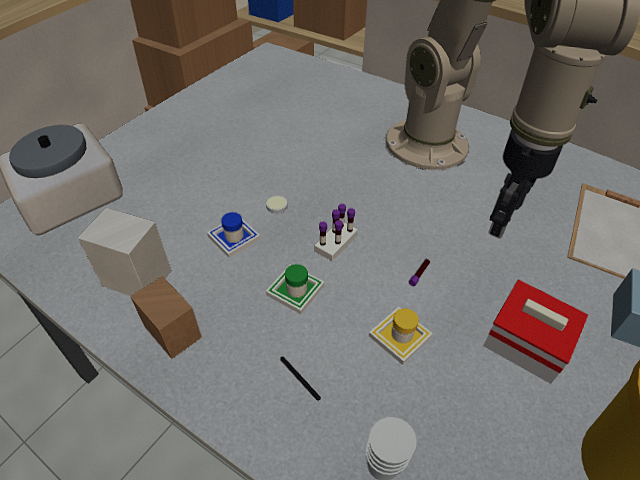

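View pics/b19.png

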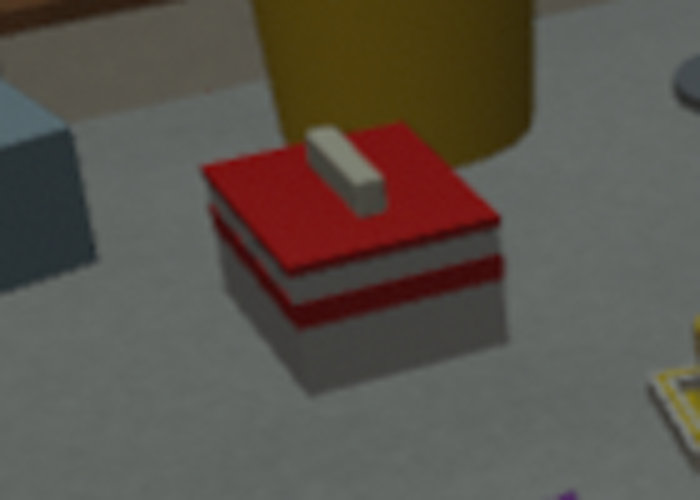

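View pics/a19.png

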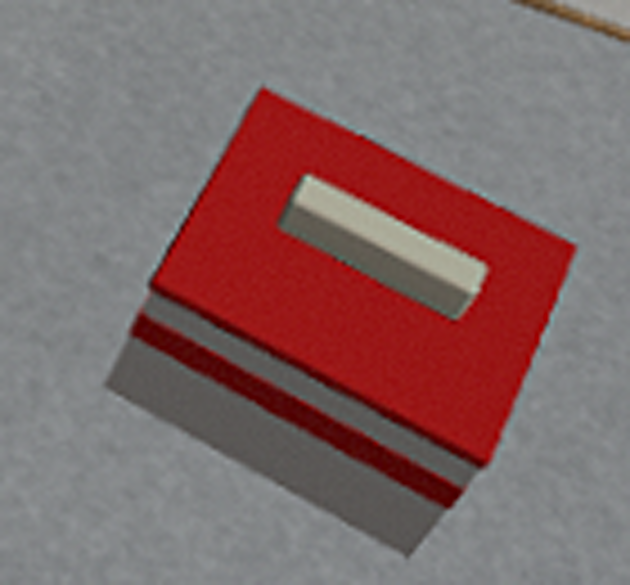

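View pics/w19.png

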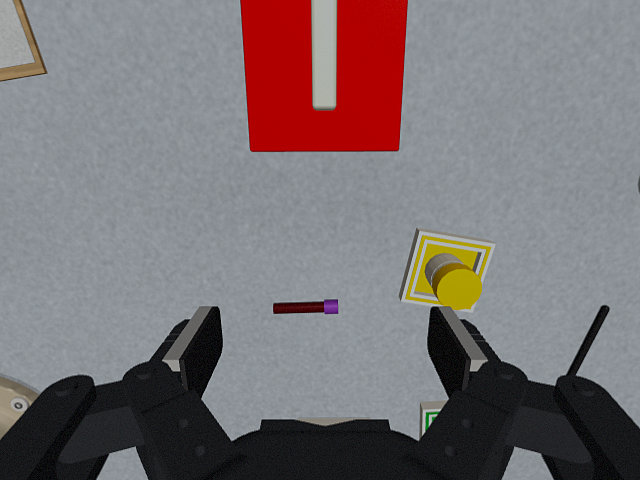

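The lid sits flat on the box, and the pots, rack, loose tube and disc are where they should be. One numeric check of lid corner and cap heights before handing in.

```bash
python3 - <<'E'
from h import *
S={n:np.load(f'pics/{n}19.npy',allow_pickle=True).item() for n in ['scene','side']}
def cr(l,k,x,y): return (np.array(l)+.5)/k-.5+[x,y]
A=cr([(264,87),(576,245),(488,458),(150,284)],4.5,460,260)
B=cr([(290,268),(204,168),(405,124),(498,218)],5,150,120)
X=[]
for a,b in zip(A,B):
    r=[]
    for n,p in (('scene',a),('side',b)):
        o,d=ray(S[n],p);r.append((o,d[0]))
    x,e=tri(r);X.append(x);print('lid corner',x,round(e[0],4))
X=np.array(X);print(X.mean(0))
g={'scene':{'blue':(232,220),'yellow':(405,320),'green':(296,274)},'side':{'blue':(403,280),'yellow':(298,187),'green':(358,225)}}
for c in g['scene']:
    r=[]
    for n in S:
        h=cv2.cvtColor(S[n]['pixels'],cv2.COLOR_RGB2HSV)
        m=mask(S[n],c,90,25);m=cv2.morphologyEx(m,cv2.MORPH_OPEN,np.ones((5,5)))
        b=min(blobs(m),key=lambda b:np.hypot(*(b[2]-g[n][c])));print(c,n,b[1])
        o,d=ray(S[n],b[2]);r.append((o,d[0]))
    print(tri(r)[0])
E
```

```text
lid corner [0.4186 0.3766 0.0797] 0.0008
lid corner [0.4252 0.5179 0.079 ] 0.0011
lid corner [0.5469 0.5113 0.0792] 0.001
lid corner [0.5397 0.3709 0.0773] 0.0016
[0.4826 0.4442 0.0788]
blue scene [222 212  20  19 325]
blue side [393 270  22  21 392]
[ 0.5892 -0.2044  0.0508]
yellow scene [393 308  25  26 534]
yellow side [289 180  17  15 213]
[0.6067 0.2301 0.0503]
green scene [285 265  23  22 425]
green side [349 217  18  16 256]
[0.6325 0.0017 0.0507]
```

```bash
python3 -c "
from h import *
print(get_obs()['contact_force']);print(close_job())"
```

```text
[ 0.2757  0.7577 -0.1866]
the job is handed in; nothing more can be done
None
```

The job is done and handed in at about 36 s of the 125 s. The blue, yellow and green pots stand upright in their own dishes. The red pot stands upright in the middle of the box, and the lid is on, long side along long side.

**Last checks that passed:**
- **Lid:** Its corners centre at (0.4826, 0.4442), against a measured box centre of (0.4826, 0.4436). Contact while lowering came at TCP height 0.0833, within 0.3 mm of where I expected it to seat.
- **Dish pots:** The caps sit at heights of 0.050–0.051 m, about 5 mm above their readings on the table, as the recess floors require.
- **Bystanders:** In the pictures the tube rack, the loose tube and the cream disc look unmoved.

**What disagreed or is less certain:**
- **Finger length:** The fingertips are not 22 mm ahead of the TCP as stated; they measured about 6 mm behind it when shut. My first grasp on blue closed just above the cap without moving the pot. I triangulated the tips and used the corrected offset for every grasp after that.
- **Lid height:** The lid corners triangulated at 0.077–0.080, where 0.082 is expected. The fixed cameras read the lid and box rim 2–3 mm low before the move too, so I take this as their bias. The 2.4 mm spread between corners is no larger than the spread I saw on the box rim.
- **Grip force:** Each time the gripper closed on a cap, the wrist force rose briefly to about 27–35 N. It never passed that in the readings I took at the end of each move.
- **Red pot:** I last saw it upright in the box just before the lid was lowered; the lid now hides it.

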